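# Swap the flasks between the balance and the stirrer

### The arm

A 7-joint arm with a two-finger parallel gripper is mounted at the origin on the work surface. World frame = base frame: x ahead of the robot, y to its left, z up, the work surface at z = 0. Lengths are in m, angles in rad, forces in N, time in s.
With the tool pointing down it reaches from about 0.4 to 0.85 m from the base axis. Payload 4.5 kg.
Tool frame: the origin (TCP) lies at the very end of the fingers, on their centre line; the grasp point (between the pads) lies 19 mm behind it (robot.tcp_to_grasp is the distance from the TCP to the grasp point, in m); z points along the fingers, x is the direction in which the jaws open and shut, and the axes are right-handed (so a half turn about z gives the same grasp; the last joint's range is limited). The gripper opens to 85 mm and grips with 20 to 120 N. Pads are 22 mm wide; open, the fingers measure 114 mm over their backs; the gripper's body (76 mm by 85 mm) begins 54 mm behind the grasp point. The pads swing forward as they close: fully open they stand 13 mm farther back than shut.
Start: joints at [1.219, 0.689, -0.195, 1.565, 0.157, 0.902, -0.215], TCP at [0.235, -0.579, 0.231] pointing down, gripper open.
Joint ranges: [-3.01, 3.01], [-0.46, 2.08], [-1.47, 1.51], [0.13, 2.56], [-1, 4.14], [0.04, 2.09], [-2.66, 2.66]. Speed limits (rad/s): [2.57, 2.57, 3.14, 3.14, 3.14, 3.14, 3.14].

### API

Orientations are given as a rotation vector (axis times angle).
In Python, from bench import telemetry, imaging, robot gives the robot as it stands.
- The arm moves only by the shell command python3 -m crank 'ROWS'. ROWS is a JSON object of lists of equal length, an entry for each row: "gripper": the opening, from -1 (shut) to 1 (fully open); "xyz": the shift along the tool's x, y, z in cm, a list of three; "yaw": the turn about the tool's z in degrees. A call has 1 to 5 rows; each row shifts and turns the commanded pose from where the row before left it, along the tool's axes as they then stand; what a row does not reach is not made up. A row lasts 1/12 s, in which the tool goes at most 41.7 mm and 7.16 degrees, less where a joint would pass 70% of its speed; a pose out of reach is approached as far as the arm can. A call with a gripper value outside its range is refused whole. The fingers move at their own pace and stop on an object; the grip force is fixed at half the most. Time passes only in rows, so rows that do not move let the fingers close. It gives the time, the measured TCP pose, the force and the opening at its end, in the units of the state.
- telemetry.observe(): the state, without advancing time (a new reading comes with each control period).
- imaging.snapshot(name): name is "side" or "top" or "wrist"; returns the picture (400x640x3 uint8, red, green, blue); there is no depth.
- imaging.get_calibration(name): a dict with "fx", "fy", "cx", "cy" (pixels), "k1" (the pictures are not rectified: a ray, as slopes to the right and down, at radius r is drawn at 1 + k1 r^2 times it, then the intrinsics apply), "origin" and "attitude" of the camera in the world. Camera axes: x right, y up, looking along -z (the intrinsics and any distortion apply to the point x, -y, -z); pixel columns grow to the right and rows downward; lengths in m; the calibration is good to about 2 mm. A picture is of the moment at which its call begins: read the wrist's pose just before it. get_calibration takes no time and is no camera call; for the wrist camera it gives the pose at the moment of the call.
- robot.finish_job(): hands the job in, once; it reports no verdict.
The state is a dict: "time": time; "joint_pos": joint angles; "qvel": joint speeds; "effort": joint torques, N m; "tcp_pos": TCP position; "tool_rot": TCP orientation; "contact_force": force on the tool from outside, world axes, zero at the start; "ft_torque": the same for the moment, N m; "finger_gap": finger opening in m.
Only numpy, scipy, OpenCV 4.12 (cv2) and the standard library are available. Lean on these libraries where they do the work, as an engineer would, in place of code of your own. Each camera call takes 0.05 s, during which the arm holds its last target.

### The job

Swap the two glass flasks: the round-bottomed one now on the balance goes to the middle of the stirrer's plate, seated in a cork ring because it cannot stand by itself, and the conical one now on the stirrer goes to the middle of the bare balance pan, with no ring under it. Leave the cork ring that is not needed lying flat in the steel tray; the bench pad is free for setting something down in between. Keep both flasks upright, set them down gently rather than dropping them, and leave the jar and the beaker where they stand.

Things in the scene. Friction and masses are not known exactly. Their poses are not given: they have to be found in the camera images.
- conical (a point): conical flask of clear glass, flat bottom, dark rubber bung: 117 mm high in all, base 64 mm across, tapering to a straight vertical neck 27 mm across from 64 to 105 mm above its underside, then the bung, 24 mm across. The point is on its axis, 58.5 mm above its underside; z its axis, up. About 0.1 kg. Starts standing on the stirrer's plate.
- round (a point): round-bottomed clear glass flask with white stopper: ball 54 mm across; straight neck 26 mm across from 51 to 92 mm above its lowest point, stopper 25 mm across up to 104 mm. The point is on its axis, 52 mm above its lowest point; z its axis, up. 0.09 kg, bottom-heavy. Seated in a cork ring, its lowest point is 17 mm above the ring's underside. Starts in a cork ring on the balance.
- ring_a_mid (a point): cork ring (flask stand), 64 mm outside, 36 mm hole, 24 mm high; the point is its centre, 12 mm above its underside, z its axis. It lies flat on the balance pan at the start, under the round flask. About 0.03 kg.
- ring_b_mid (a point): second cork ring, the same in every way (64 mm outside, 36 mm hole, 24 mm high; the point is its centre, 12 mm up). It lies flat and empty in the steel tray at the start. Either ring may be used under the round flask in the end.
- balance_pan (a point): laboratory balance (fixed): white housing 160 mm wide and 220 mm deep with a display at the front; the point is the centre of the upper face of its round steel pan, 110 mm across, 56 mm above the bench. The housing reaches 145 mm to -x and 75 mm to +x of the point (own frame) and is 14 mm lower than the pan. z up.
- stirrer_plate (a point): magnetic stirrer (fixed): grey housing with a knob at the front; the point is the centre of the upper face of its square white plate, 126 x 126 mm, 64 mm above the bench. The housing reaches 130 mm to -x and 70 mm to +x of the point (own frame). z up.
- tray_in (a point): shallow steel tray (fixed), 200 mm (own x) by 150 mm (own y) outside, walls 4 mm thick, rim 16 mm above the bench; the point is the centre of its inner floor, 4 mm above the bench.
- pad_top (a point): white paper bench pad with a blue edge (fixed, flat), 160 mm (own x) by 150 mm (own y); the point is the centre of its upper face, 2 mm above the bench. Empty at the start.
- jar_mid (a point): bystander: closed sample jar with a yellow cap, 52 mm across, 85 mm high, standing on the bench; the point is its centre. Leave it where it stands.
- beaker_mid (a point): bystander: empty open glass beaker, 60 mm across, 80 mm high, standing on the bench; the point is its centre. Leave it where it stands.
Mind the look-alikes: they are no part of the job. What is shaped like the part that bears conical but pink or purple is not meant.

How it is judged:
At the end, for the whole second after the job is handed in: A ring lies flat on the stirrer plate with the round flask seated in it (8 mm, 11 deg), both within 15 mm of the plate's centre; the conical flask stands (6 deg) on the bare pan within 15 mm of its centre; the other ring lies flat in the tray; all released and at rest (((horizontal distance between ring_a_mid and stirrer_plate below 0.015 m and z of ring_a_mid in the frame of stirrer_plate between 0.008 and 0.016 m and angle between each of ring_a_mid, ring_b_mid's own z axis and vertical below 0.12 rad and horizontal distance between round and ring_a_mid below 0.008 m and z of round in the frame of ring_a_mid between 0.0521 and 0.0621 m and z of ring_b_mid in the frame of tray_in between 0.008 and 0.016 m and x of ring_b_mid in the frame of tray_in between -0.066 and 0.066 m and y of ring_b_mid in the frame of tray_in between -0.041 and 0.041 m) or (horizontal distance between ring_b_mid and stirrer_plate below 0.015 m and z of ring_b_mid in the frame of stirrer_plate between 0.008 and 0.016 m and angle between each of ring_b_mid, ring_a_mid's own z axis and vertical below 0.12 rad and horizontal distance between round and ring_b_mid below 0.008 m and z of round in the frame of ring_b_mid between 0.0521 and 0.0621 m and z of ring_a_mid in the frame of tray_in between 0.008 and 0.016 m and x of ring_a_mid in the frame of tray_in between -0.066 and 0.066 m and y of ring_a_mid in the frame of tray_in between -0.041 and 0.041 m)) and horizontal distance between round and stirrer_plate below 0.015 m and angle between round's own z axis and vertical below 0.2 rad and horizontal distance between conical and balance_pan below 0.015 m and z of conical in the frame of balance_pan between 0.0545 and 0.0625 m and angle between conical's own z axis and vertical below 0.1 rad and linear speed of each of conical_flask, round_flask, ring_a, ring_b below 0.02 m/s); the robot touches nothing.
It fails at once if a flask is tipped over (more than 35 degrees from upright) (angle between any of conical, round's own z axis and vertical above 0.61 rad).
It fails at once if a flask is dropped (it moves faster than 0.6 m/s while no finger touches it: a fall of about 18 mm) ((linear speed of conical_flask above 0.6 m/s and contact force between conical_flask and the fingers below 0.05 N) or (linear speed of round_flask above 0.6 m/s and contact force between round_flask and the fingers below 0.05 N)).
It fails at once if the jar or the beaker is disturbed (moved more than 20 mm) (distance of any of jar_mid, beaker_mid from where it was at the start of the episode above 0.02 m).
It also fails if it takes over 128 s, if anything falls off the work surface, if the arm or the gripper's body presses on something with over 40 N, if the wrist force passes 120 N, or if a joint passes its speed limit or range.

## Working session

There is one attempt and no reset: what is moved stays moved. The work goes in short steps, Python scripts to look and compute and a shell command to move; the robot and the scene stay as the last step left them, time stands still between calls to the robot, and variables do not carry over. Pictures are saved under pics/ and viewed, and the job is handed in when it is done.

```bash
mkdir -p pics; ls
python3 - <<'E'
from bench import telemetry, imaging, robot
import cv2
print(telemetry.observe())
for n in ["side","top","wrist"]:
    print(n,imaging.get_calibration(n))
    cv2.imwrite(f"pics/{n}0.png",imaging.snapshot(n)[:,:,::-1])
E
```

```text
pics
{'time': 0.0, 'joint_pos': array([ 1.21876959,  0.69001235, -0.19450362,  1.56636019,  0.15733713,
        0.90248109, -0.21508393]), 'qvel': array([-0.00045392,  0.00243181,  0.00167446,  0.00048647,  0.00095633,
       -0.00058773,  0.00076666]), 'effort': array([-2.45650281e-04, -5.39604163e+01, -1.26651283e+00, -1.58545196e+01,
        9.13901516e-03,  9.50848509e-03,  9.32499091e-06]), 'tcp_pos': array([ 0.23489712, -0.57847485,  0.23046178]), 'tool_rot': array([-2.60548155e+00,  1.75368455e+00,  2.56673236e-03]), 'contact_force': array([ 0.09829552,  0.55783289, -0.28925009]), 'ft_torque': array([-0.00591625, -0.01520179, -0.06843981]), 'finger_gap': 0.08558123844415681}
side {'fx': 363.6654537889774, 'fy': 363.6654537889774, 'cx': 323.6500848638523, 'cy': 200.37784873542202, 'k1': -0.03544273346960081, 'origin': array([ 0.36632354, -0.56263496,  0.89217384]), 'attitude': array([ 0.69795046, -0.05571317, -0.17148948])}
top {'fx': 452.9932399228729, 'fy': 452.9932399228729, 'cx': 315.391724199067, 'cy': 207.67935223385786, 'k1': -0.015748624814657393, 'origin': array([0.1995451 , 0.08277974, 1.33790351]), 'attitude': array([ 0.14941596, -0.16242231, -1.59430931])}
wrist {'fx': 307.9274335000796, 'fy': 307.9274335000796, 'cx': 315.54824636650216, 'cy': 197.84571236958726, 'k1': -0.04020312497999912, 'origin': array([ 0.30081824, -0.55251408,  0.37357525]), 'attitude': array([-0.24822906,  0.16979914, -1.17601488])}
```

View pics/side0.png

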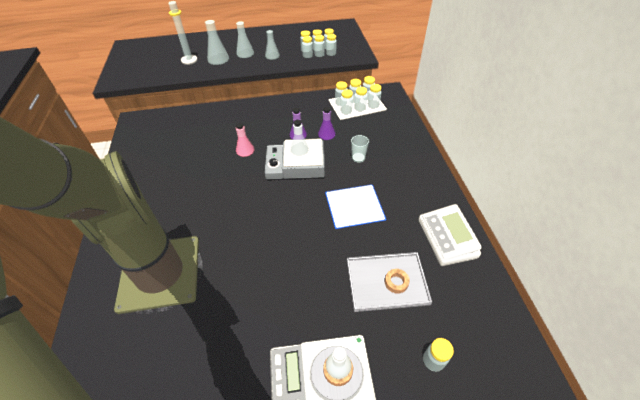

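View pics/top0.png

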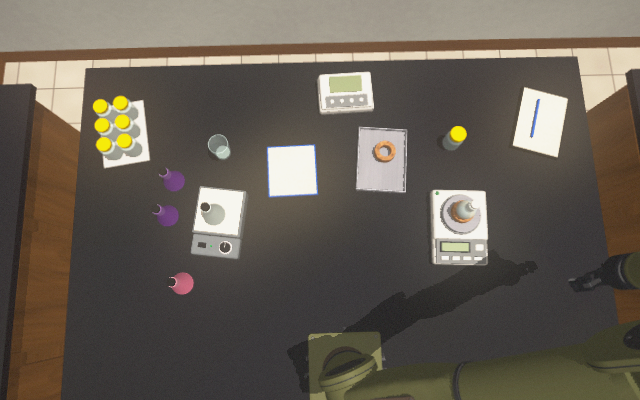

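View pics/wrist0.png

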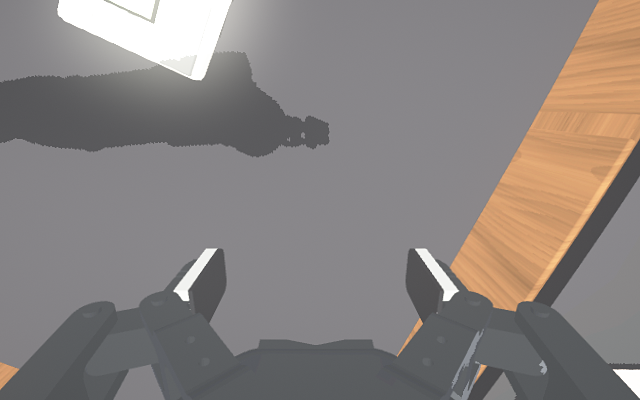

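The choices for the conical flask are: clear one on the stirrer (top ~(212,212)), purple ones at (173,181) and (167,215), pink one at (182,283), and clear ones on the far rear bench in the side view (217,42). I choose the clear one with the dark bung on the stirrer. Next come close crops.

```bash
cat > h.py <<'E'
import numpy as np, cv2
from scipy.spatial.transform import Rotation as R
def ray(c,u,v):
    K=np.array([[c['fx'],0,c['cx']],[0,c['fy'],c['cy']],[0,0,1.]])
    p=cv2.undistortPoints(np.array([[[u,v]]],float),K,np.array([c['k1'],0,0,0,0.]))[0,0]
    d=R.from_rotvec(c['attitude']).as_matrix()@np.array([p[0],-p[1],-1.])
    return np.array(c['origin']),d
def onz(c,u,v,z):
    o,d=ray(c,u,v); return o+d*(z-o[2])/d[2]
def proj(c,P):
    q=R.from_rotvec(c['attitude']).as_matrix().T@(np.array(P,float)-c['origin'])
    x,y=q[0]/-q[2],-q[1]/-q[2]; k=1+c['k1']*(x*x+y*y)
    return np.array([c['fx']*x*k+c['cx'],c['fy']*y*k+c['cy']])
def tri(c1,p1,c2,p2):
    o1,d1=ray(c1,*p1);o2,d2=ray(c2,*p2)
    s=np.linalg.lstsq(np.c_[d1,-d2],o2-o1,rcond=None)[0]
    a,b=o1+d1*s[0],o2+d2*s[1]; return (a+b)/2,np.linalg.norm(a-b)
def crop(img,x0,y0,x1,y1,f,name):
    o=cv2.resize(img[y0:y1,x0:x1],None,fx=f,fy=f,interpolation=cv2.INTER_CUBIC)
    for x in range((x0+9)//10*10,x1,10):
        cv2.line(o,((x-x0)*f,0),((x-x0)*f,8),(0,0,255),1)
        if x%20==0: cv2.putText(o,str(x),((x-x0)*f,20),0,.4,(0,0,255),1)
    for y in range((y0+9)//10*10,y1,10):
        cv2.line(o,(0,(y-y0)*f),(8,(y-y0)*f),(0,0,255),1)
        cv2.putText(o,str(y),(10,(y-y0)*f+4),0,.4,(0,0,255),1)
    cv2.imwrite(name,o)
E
python3 - <<'E'
import cv2
from h import *
t=cv2.imread('pics/top0.png'); s=cv2.imread('pics/side0.png')
crop(t,150,165,260,265,7,'pics/t_st.png')
crop(t,410,175,520,275,7,'pics/t_ba.png')
crop(s,220,90,330,190,7,'pics/s_st.png')
crop(s,265,320,375,400,7,'pics/s_ba.png')
E
```

```text
(no output)
```

View pics/t_st.png

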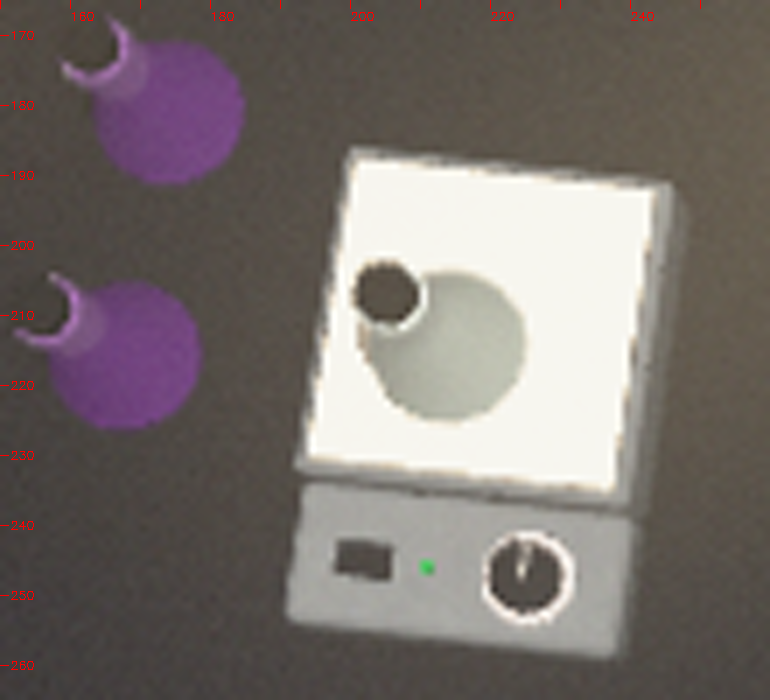

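View pics/t_ba.png

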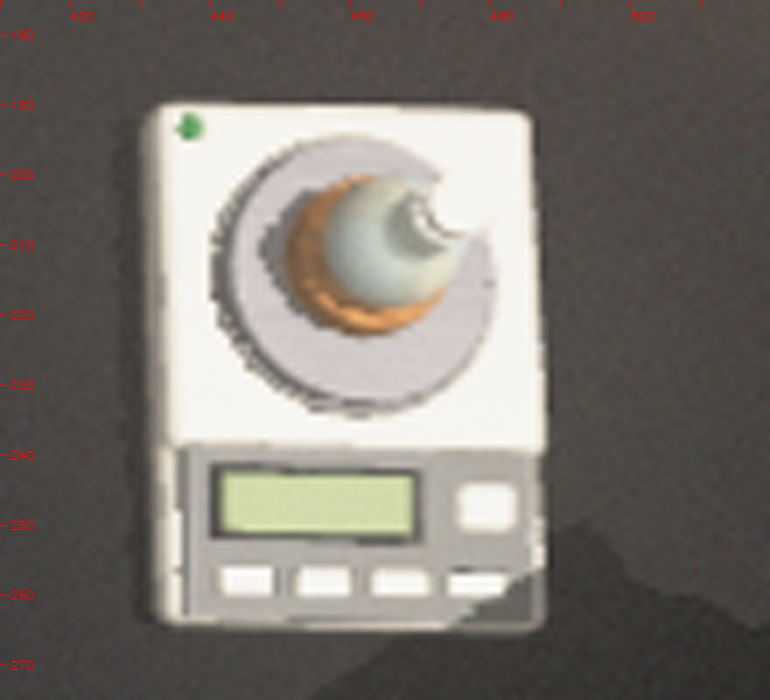

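View pics/s_st.png

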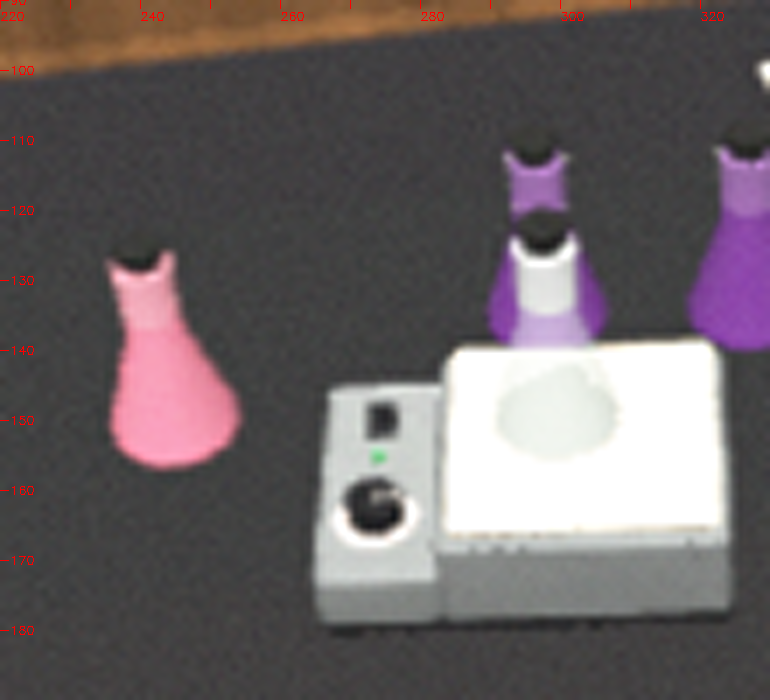

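View pics/s_ba.png

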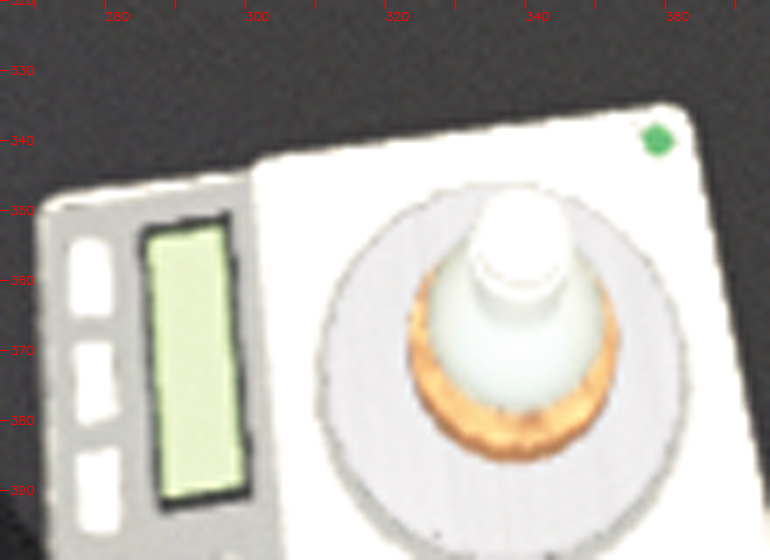

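Run:
```python
from h import *
from bench import imaging
T=imaging.get_calibration('top');S=imaging.get_calibration('side')
np.set_printoptions(precision=4,suppress=True)
t=lambda x,y,x0,y0:(x0+x/7-.4,y0+y/7-.4)
def P(c,x,y,x0,y0,z): return onz(c,*t(x,y,x0,y0),z)
pl=np.array([P(T,*q,150,165,.064) for q in [(352,157),(658,187),(615,490),(305,462)]]);print('plate top',pl,pl.mean(0))
ps=np.array([P(S,*q,220,90,.064) for q in [(447,345),(718,340),(722,533),(445,535)]]);print('plate side',ps,ps.mean(0))
print('con base',P(T,450,347,150,165,.064),P(S,557,412,220,90,.064))
print('con bung',P(T,387,292,150,165,.181),P(S,543,226,220,90,.181))
print('pan',P(T,362,274,410,175,.056),P(S,502,375,265,320,.056))
print('round ball',P(T,395,243,410,175,.100),P(S,515,325,265,320,.100))
print('stop side',P(S,522,225,265,320,.177))
for n,u in [('panL',(228,274)),('panR',(495,274)),('panT',(362,135)),('panB',(362,412))]: print(n,P(T,*u,410,175,.056))
t=cv2.imread('pics/top0.png'); s=cv2.imread('pics/side0.png')
crop(t,340,110,480,210,5,'pics/t_tr.png')
crop(s,325,180,475,380,4,'pics/s_tr.png')
crop(t,200,120,340,210,5,'pics/t_pad.png')
```

```text
plate top [[0.5252 0.4007 0.064 ]
 [0.5088 0.2742 0.064 ]
 [0.3832 0.2914 0.064 ]
 [0.3983 0.4172 0.064 ]] [0.4539 0.3459 0.064 ]
plate side [[0.3951 0.4244 0.064 ]
 [0.5281 0.4033 0.064 ]
 [0.5064 0.2687 0.064 ]
 [0.3801 0.2907 0.064 ]] [0.4524 0.3468 0.064 ]
con base [0.4441 0.359  0.064 ] [0.4423 0.3652 0.064 ]
con bung [0.4431 0.3574 0.181 ] [0.4418 0.3581 0.181 ]
pan [ 0.4263 -0.3525  0.056 ] [ 0.4259 -0.3542  0.056 ]
round ball [ 0.4307 -0.3519  0.1   ] [ 0.4293 -0.3521  0.1   ]
stop side [ 0.4303 -0.3473  0.177 ]
panL [ 0.4279 -0.297   0.056 ]
panR [ 0.4247 -0.4076  0.056 ]
panT [ 0.485  -0.3579  0.056 ]
panB [ 0.369  -0.3471  0.056 ]
```

View pics/t_tr.png

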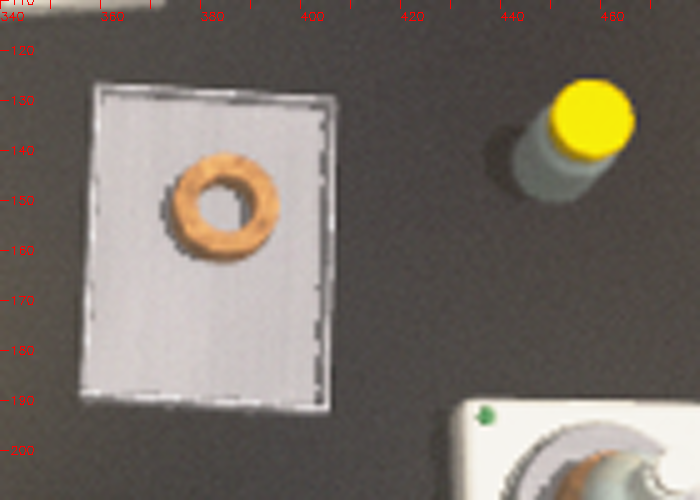

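View pics/t_pad.png

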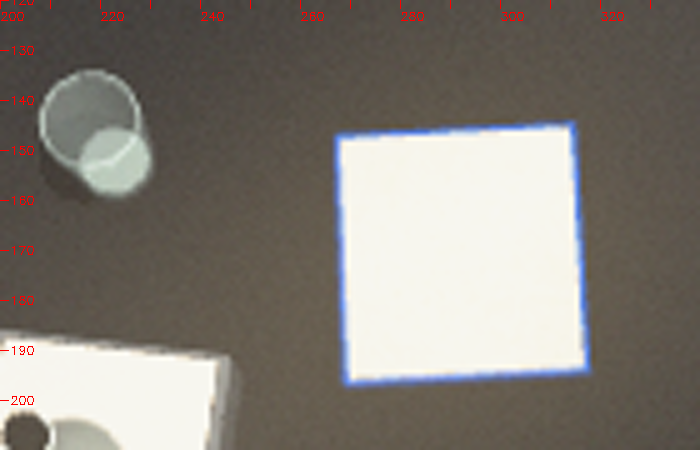

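Run:
```python
from h import *
from bench import imaging,telemetry
T=imaging.get_calibration('top')
np.set_printoptions(precision=4,suppress=True)
def P(x,y,x0,y0,z,f=5): return onz(T,x0+x/f-.4,y0+y/f-.4,z)
tr=np.array([P(*q,340,110,.016) for q in [(97,87),(335,98),(328,410),(81,398)]]);print('tray',tr,tr.mean(0))
print('ring b top',P(226,207,340,110,.028))
print('jar',P(592,118,340,110,.085))
pd=np.array([P(*q,200,120,.002) for q in [(336,135),(574,123),(589,371),(346,383)]]);print('pad',pd,pd.mean(0))
print('beaker',P(91,118,200,120,.08),P(115,161,200,120,.002))
print(R.from_rotvec(telemetry.observe()['tool_rot']).as_matrix())
```

```text
tray [[ 0.7146 -0.0744  0.016 ]
 [ 0.7034 -0.2213  0.016 ]
 [ 0.5058 -0.2032  0.016 ]
 [ 0.5174 -0.0551  0.016 ]] [ 0.6103 -0.1385  0.016 ]
ring b top [ 0.6309 -0.1474  0.028 ]
jar [ 0.6608 -0.3554  0.085 ]
pad [[0.6639 0.2121 0.002 ]
 [0.6675 0.0648 0.002 ]
 [0.5097 0.0604 0.002 ]
 [0.5065 0.2074 0.002 ]] [0.5869 0.1362 0.002 ]
beaker [0.6512 0.3472 0.08  ] [0.6509 0.3485 0.002 ]
[[ 0.3763 -0.9265 -0.0006]
 [-0.9265 -0.3763  0.0013]
 [-0.0014  0.0001 -1.    ]]
```

View pics/s_tr.png

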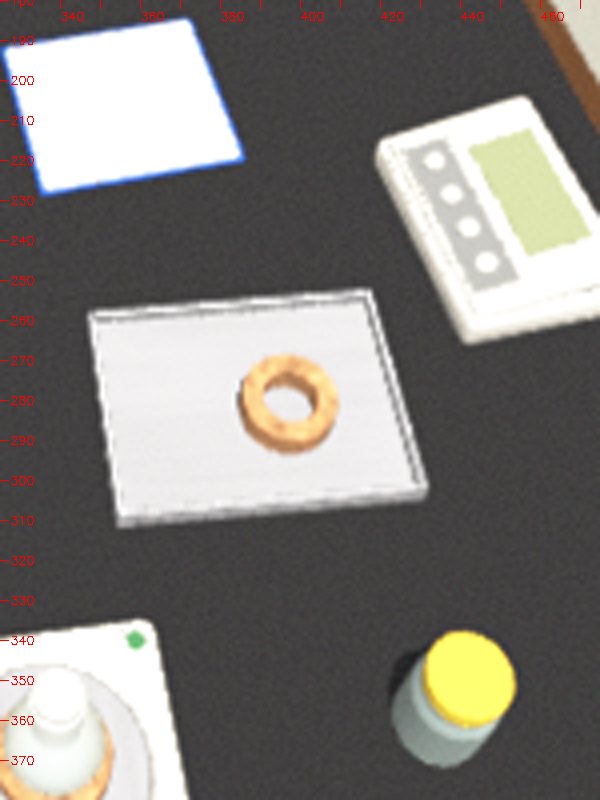

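```bash
python3 -m crank '{"gripper":[1,1,1,1,1],"xyz":[[0,0,-1],[0,0,-1],[0,0,-1],[0,0,-1],[0,0,-1]],"yaw":[-6.8,-6.8,-6.8,-6.8,-6.8]}'; python3 -m crank '{"gripper":[1,1,1,1,1],"xyz":[[0,0,0],[0,0,0],[0,0,0],[0,0,0],[0,0,0]],"yaw":[-6.8,-6.8,-6.8,-6.8,-6.8]}'; python3 -m crank '{"gripper":[1],"xyz":[[0,0,0]],"yaw":[0]}'; python3 -c "
from h import *
from bench import telemetry
print(R.from_rotvec(telemetry.observe()['tool_rot']).as_matrix())"
```

```text
time: 0.57
tcp_pos: [0.235, -0.5788, 0.2814]
tool_rot: [-3.007, 0.907, 0.001]
contact_force: [-0.4, 1.0, -0.4]
finger_gap: 0.0854
time: 0.98
tcp_pos: [0.2349, -0.5789, 0.281]
tool_rot: [-3.141, -0.012, 0.001]
contact_force: [1.1, -0.7, 0.2]
finger_gap: 0.0852
time: 1.07
tcp_pos: [0.2349, -0.5789, 0.2808]
tool_rot: [-3.141, -0.007, 0.0]
contact_force: [-0.4, -0.1, -0.2]
finger_gap: 0.0854
[[ 9.99989755e-01  4.52628385e-03 -5.32254777e-05]
 [ 4.52633405e-03 -9.99989272e-01  9.84317710e-04]
 [-4.87696053e-05 -9.84548542e-04 -9.99999514e-01]]
```

```bash
Z='"gripper":[1,1,1,1,1],"yaw":[0,0,0,0,0]'
python3 -m crank '{"gripper":[1,1,1,1,1],"yaw":[0,0,0,0,0],"xyz":[[2.2,-3.2,0],[2.2,-3.2,0],[2.2,-3.2,0],[2.2,-3.2,0],[2.2,-3.2,0]]}'
python3 -m crank '{"gripper":[1,1,1,1,1],"yaw":[0,0,0,0,0],"xyz":[[2.2,-3.2,0],[2.2,-3.2,0],[2.2,-3.2,0],[2.2,-3.2,0],[2.2,-3.2,0]]}'
python3 -m crank '{"gripper":[1,1,1,1,1],"yaw":[0,0,0,0,0],"xyz":[[2.2,-3.2,0],[2.2,-3.2,0],[0,-3.9,0],[0,-3.9,0],[0,-3.9,0]]}'
python3 -m crank '{"gripper":[1,1,1,1,1],"yaw":[0,0,0,0,0],"xyz":[[0,-3.9,0],[0,-3.9,0],[0,-3.9,0],[0,-3.9,0],[0,-3.9,0]]}'
```

```text
time: 1.48
tcp_pos: [0.3455, -0.4173, 0.2813]
tool_rot: [-3.142, 0.004, 0.0]
contact_force: [1.6, 0.5, -0.5]
finger_gap: 0.0852
time: 1.9
tcp_pos: [0.4552, -0.2571, 0.2813]
tool_rot: [3.141, -0.004, -0.0]
contact_force: [0.7, -0.7, 0.5]
finger_gap: 0.0852
time: 2.32
tcp_pos: [0.4982, -0.0757, 0.2811]
tool_rot: [-3.141, 0.003, 0.0]
contact_force: [1.0, 0.2, -0.3]
finger_gap: 0.0859
time: 2.73
tcp_pos: [0.4976, 0.1192, 0.2813]
tool_rot: [3.141, -0.003, 0.0]
contact_force: [1.2, -0.4, 0.5]
finger_gap: 0.0855
```

```bash
python3 -m crank '{"gripper":[1,1,1,1,1],"yaw":[0,0,0,0,0],"xyz":[[-0.8,-3.4,0],[-0.8,-3.4,0],[-0.8,-3.4,0],[-0.8,-3.4,0],[-0.8,-3.4,0]]}'
python3 -m crank '{"gripper":[1,1,1,1,1],"yaw":[0,0,0,0,0],"xyz":[[-0.8,-3.4,0],[-0.6,-3.5,0],[0,0,0],[0,0,0],[0,0,0]]}'
python3 - <<'E'
from h import *
from bench import imaging,telemetry
np.set_printoptions(precision=4,suppress=True)
c=imaging.get_calibration('wrist');im=imaging.snapshot('wrist')[:,:,::-1]
cv2.imwrite('pics/w1.png',im);print(c['origin'],telemetry.observe()['tcp_pos'])
print(proj(c,[.443,.358,.181]),proj(c,[.443,.358,.064]))
E
```

```text
time: 3.15
tcp_pos: [0.457, 0.2888, 0.2812]
tool_rot: [3.141, -0.003, 0.0]
contact_force: [0.9, -0.1, -0.4]
finger_gap: 0.0855
time: 3.57
tcp_pos: [0.4436, 0.3556, 0.2809]
tool_rot: [3.14, -0.0, -0.0]
contact_force: [0.2, -0.3, -0.8]
finger_gap: 0.0856
[0.4436 0.4263 0.4238] [0.444  0.3548 0.2809]
[314.95   194.6985] [315.17   167.9335]
```

View pics/w1.png

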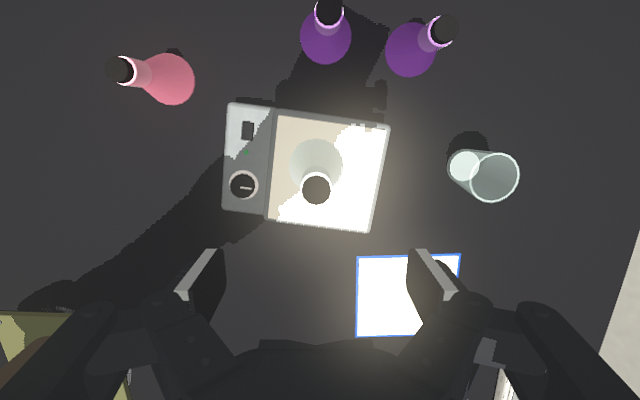

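```bash
python3 -m crank '{"gripper":[1,1,1,1,1],"yaw":[0,0,0,0,0],"xyz":[[0,-0.5,3],[0,0,3],[0,0,3],[0,0,3],[0,0,2]]}'
python3 -m crank '{"gripper":[1,1,-1,-1,-1],"yaw":[0,0,0,0,0],"xyz":[[0,0,0.8],[0,0,0],[0,0,0],[0,0,0],[0,0,0]]}'
python3 -m crank '{"gripper":[-1,-1,-1,-1,-1],"yaw":[0,0,0,0,0],"xyz":[[0,0,0],[0,0,0],[0,0,0],[0,0,0],[0,0,0]]}'
python3 - <<'E'
from h import *
from bench import imaging,telemetry
im=imaging.snapshot('wrist')[:,:,::-1]
cv2.imwrite('pics/w2.png',im)
E
```

```text
time: 4.03
tcp_pos: [0.4437, 0.3581, 0.1387]
tool_rot: [3.138, -0.004, -0.003]
contact_force: [0.4, -0.5, -0.5]
finger_gap: 0.0852
time: 4.45
tcp_pos: [0.4444, 0.3619, 0.1349]
tool_rot: [-3.14, -0.002, -0.004]
contact_force: [-1.0, 0.4, -0.1]
finger_gap: 0.0516
time: 4.87
tcp_pos: [0.4439, 0.3618, 0.1344]
tool_rot: [-3.141, -0.003, -0.002]
contact_force: [-1.0, -1.3, 6.3]
finger_gap: 0.0252
```

View pics/w2.png

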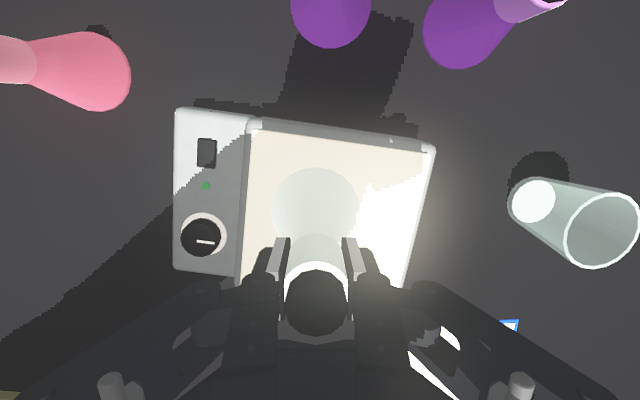

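```bash
python3 -m crank '{"gripper":[-1,-1,-1,-1,-1],"yaw":[0,0,0,0,0],"xyz":[[0,0,-0.5],[0,0,-1.5],[0,0,-2],[0,0,-2.5],[0,0,-2.5]]}'
python3 -m crank '{"gripper":[-1,-1,-1,-1,-1],"yaw":[0,0,0,0,0],"xyz":[[1,1.5,0],[1.8,2.8,0],[1.8,2.8,0],[1.8,2.8,0],[1.8,2.8,0]]}'
python3 -m crank '{"gripper":[-1,-1,-1,-1,-1],"yaw":[0,0,0,0,0],"xyz":[[1.8,2.8,0],[1.8,2.8,0],[1.8,2.8,0],[1,1.5,0],[0,0,0]]}'
```

```text
time: 5.33
tcp_pos: [0.443, 0.3608, 0.224]
tool_rot: [3.14, 0.003, -0.002]
contact_force: [0.1, -0.0, -0.6]
finger_gap: 0.0253
time: 5.75
tcp_pos: [0.5262, 0.2329, 0.2235]
tool_rot: [3.141, 0.004, -0.0]
contact_force: [0.5, 0.2, -1.7]
finger_gap: 0.0254
time: 6.17
tcp_pos: [0.5927, 0.1285, 0.2228]
tool_rot: [3.137, -0.012, 0.002]
contact_force: [1.3, -0.8, -1.4]
finger_gap: 0.0251
```

Run:
```python
from h import *
from bench import imaging,telemetry
print(telemetry.observe()['tcp_pos'])
im=imaging.snapshot('wrist')[:,:,::-1]
cv2.imwrite('pics/w3.png',im)
cv2.imwrite('pics/side3.png',imaging.snapshot('side')[:,:,::-1])
```

```text
[0.59267932 0.12854217 0.22275213]
```

View pics/side3.png

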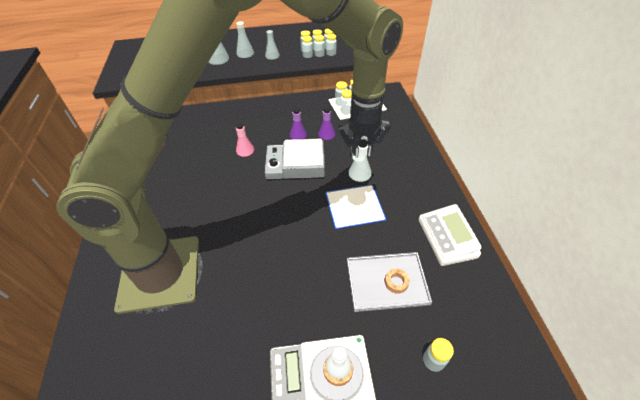

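```bash
python3 -m crank '{"gripper":[-1,-1,-1,-1,-1],"yaw":[0,0,0,0,0],"xyz":[[0,0,2],[0,0,3],[0,0,3],[0,0,3],[0,0,2]]}'
python3 -m crank '{"gripper":[-1,-1,-1,-1,-1],"yaw":[0,0,0,0,0],"xyz":[[0,0,1],[0,0,0.4],[0,0,0],[0,0,0],[0,0,0]]}'
```

```text
time: 6.68
tcp_pos: [0.5875, 0.1373, 0.091]
tool_rot: [-3.141, -0.008, 0.006]
contact_force: [0.3, 0.5, -1.0]
finger_gap: 0.0254
time: 7.1
tcp_pos: [0.5909, 0.1363, 0.0809]
tool_rot: [-3.14, -0.003, -0.004]
contact_force: [-0.6, 0.3, -0.3]
finger_gap: 0.0255
```

```bash
python3 -m crank '{"gripper":[-1,-1,-1],"yaw":[0,0,0],"xyz":[[0,0,0.3],[0,0,0.2],[0,0,0]]}'
python3 -m crank '{"gripper":[-1,-1,-1],"yaw":[0,0,0],"xyz":[[0,0,0.1],[0,0,0],[0,0,0]]}'
python3 -m crank '{"gripper":[-1,-1,-1],"yaw":[0,0,0],"xyz":[[0,0,0.1],[0,0,0],[0,0,0]]}'
```

```text
time: 7.35
tcp_pos: [0.5899, 0.1354, 0.0744]
tool_rot: [3.141, 0.003, 0.0]
contact_force: [1.0, 0.7, -1.0]
finger_gap: 0.0258
time: 7.6
tcp_pos: [0.5899, 0.1355, 0.0733]
tool_rot: [3.142, 0.003, -0.0]
contact_force: [-0.1, -0.3, -1.2]
finger_gap: 0.0257
time: 7.85
tcp_pos: [0.59, 0.1356, 0.0724]
tool_rot: [3.142, 0.003, 0.001]
contact_force: [0.9, 0.6, 1.0]
finger_gap: 0.0256
```

```bash
python3 -m crank '{"gripper":[-1,-1,-1],"yaw":[0,0,0],"xyz":[[0,0,0.1],[0,0,0],[0,0,0]]}'
python3 -m crank '{"gripper":[0,0,0,1,1],"yaw":[0,0,0,0,0],"xyz":[[0,0,0],[0,0,0],[0,0,0],[0,0,0],[0,0,0]]}'
python3 -m crank '{"gripper":[1,1,1,1,1],"yaw":[0,0,0,0,0],"xyz":[[0,0,0],[0,0,-1],[0,0,-3],[0,0,-3.5],[0,0,-3.5]]}'
```

```text
time: 8.1
tcp_pos: [0.59, 0.1356, 0.0724]
tool_rot: [3.141, 0.003, 0.001]
contact_force: [-1.4, -1.0, 8.7]
finger_gap: 0.0254
time: 8.52
tcp_pos: [0.5899, 0.1356, 0.0711]
tool_rot: [3.142, 0.003, -0.0]
contact_force: [-0.3, 0.4, 0.7]
finger_gap: 0.0653
time: 8.93
tcp_pos: [0.5893, 0.1355, 0.1827]
tool_rot: [3.141, 0.004, -0.002]
contact_force: [0.6, 0.1, -0.7]
finger_gap: 0.0855
```

Run:
```python
from h import *
from bench import imaging,telemetry
im=imaging.snapshot('side')[:,:,::-1]
crop(im,240,90,440,310,3,'pics/side4.png')
```

```text
(no output)
```

View pics/side4.png

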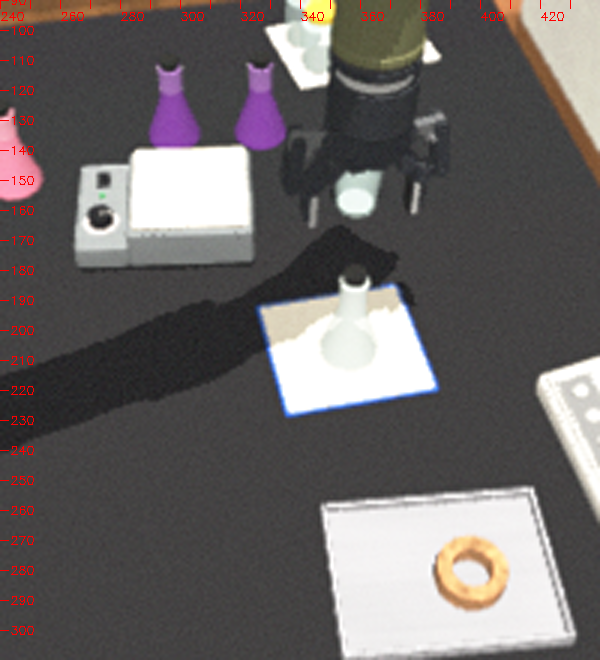

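```bash
python3 -m crank '{"gripper":[1,1,1,1,1],"yaw":[0,0,0,0,0],"xyz":[[0.5,3.5,-1],[0.5,3.5,0],[0.5,3.5,0],[0.5,3.5,0],[0.5,3.5,0]]}'
python3 -m crank '{"gripper":[1,1,1,1,1],"yaw":[0,0,0,0,0],"xyz":[[0.5,3.5,0],[0.5,3.5,0],[0.5,3.5,0],[0,0,0],[0,0,0]]}'
python3 - <<'E'
from h import *
from bench import imaging,telemetry
np.set_printoptions(precision=4,suppress=True)
c=imaging.get_calibration('wrist');im=imaging.snapshot('wrist')[:,:,::-1]
cv2.imwrite('pics/w5.png',im);print(telemetry.observe()['tcp_pos'])
print(proj(c,[.631,-.147,.028]))
E
```

```text
time: 9.4
tcp_pos: [0.6153, -0.0411, 0.1921]
tool_rot: [3.141, 0.003, 0.001]
contact_force: [0.9, 0.4, -1.0]
finger_gap: 0.0856
time: 9.82
tcp_pos: [0.6301, -0.1483, 0.1913]
tool_rot: [3.14, -0.007, 0.0]
contact_force: [1.4, 1.4, 0.3]
finger_gap: 0.0857
[ 0.6302 -0.1451  0.1915]
[316.4901 178.9009]
```

View pics/w5.png

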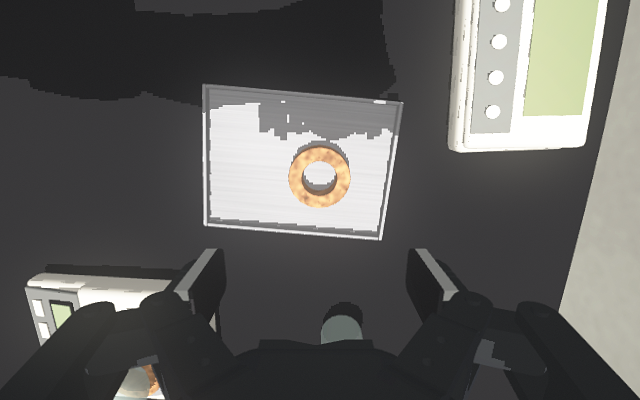

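```bash
python3 -m crank '{"gripper":[1,1,1,1,1],"yaw":[0,0,0,0,0],"xyz":[[0.2,0.2,2],[0,0,4],[0,0,4],[0,0,4],[0,0,2.5]]}'
python3 -m crank '{"gripper":[1,1,1,-0.2,-0.5],"yaw":[0,0,0,0,0],"xyz":[[0,0,1],[0,0,0.6],[0,0,0],[0,0,0],[0,0,0]]}'
python3 -m crank '{"gripper":[-1,-1,-1,-1,-1],"yaw":[0,0,0,0,0],"xyz":[[0,0,0],[0,0,0],[0,0,0],[0,0,0],[0,0,0]]}'
```

```text
time: 10.28
tcp_pos: [0.6304, -0.1436, 0.0231]
tool_rot: [-3.14, -0.008, 0.007]
contact_force: [0.7, -0.6, -0.8]
finger_gap: 0.0857
time: 10.7
tcp_pos: [0.6341, -0.1461, 0.0125]
tool_rot: [3.141, 0.003, 0.006]
contact_force: [0.1, -0.3, -0.2]
finger_gap: 0.0637
time: 11.12
tcp_pos: [0.6344, -0.1462, 0.0132]
tool_rot: [3.141, 0.002, 0.007]
contact_force: [-1.4, 0.2, 5.7]
finger_gap: 0.0608
```

```bash
python3 -m crank '{"gripper":[-1,-1,-1,-1,-1],"yaw":[0,0,0,0,0],"xyz":[[0,0,-1],[0,0,-2],[0,0,-3],[0,0,-3],[0,0,-3]]}'
python3 - <<'E'
from h import *
from bench import imaging,telemetry
np.set_printoptions(precision=4,suppress=True)
im=imaging.snapshot('wrist')[:,:,::-1]
cv2.imwrite('pics/w6.png',im)
crop(imaging.snapshot('side')[:,:,::-1],310,180,460,320,5,'pics/side6.png')
E
```

```text
time: 11.53
tcp_pos: [0.6326, -0.1464, 0.1332]
tool_rot: [3.141, 0.003, 0.002]
contact_force: [0.5, -0.3, -0.8]
finger_gap: 0.0606
```

View pics/w6.png

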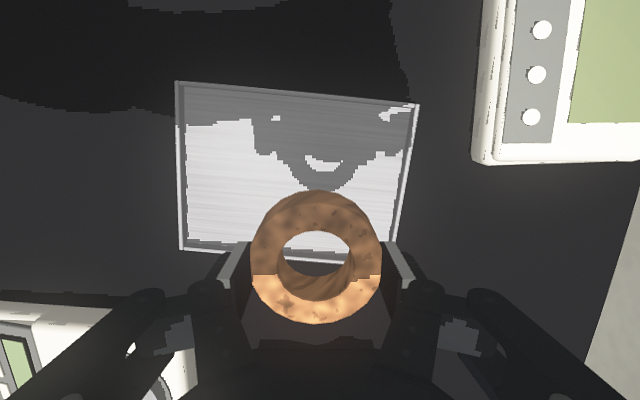

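View pics/side6.png

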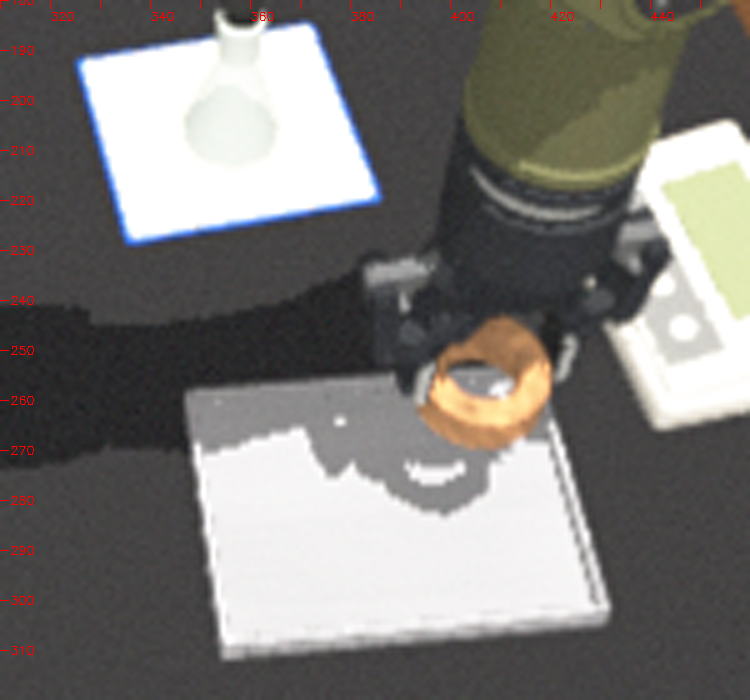

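Run:
```python
from h import *
from bench import imaging,telemetry
np.set_printoptions(precision=4,suppress=True)
c=imaging.get_calibration('wrist');t=telemetry.observe()['tcp_pos']
print(onz(c,316,257,t[2]+.0148)-t, t)
for p in [(250,257),(382,257),(316,190),(316,324)]: print(onz(c,*p,t[2]+.0148)-t)
```

```text
[-0.      0.0049  0.0148] [ 0.6367 -0.1464  0.1375]
[-0.0303  0.005   0.0148]
[0.0305 0.0047 0.0148]
[-0.0001  0.0368  0.0148]
[ 0.0001 -0.032   0.0148]
```

```bash
python3 -m crank '{"gripper":[-1,-1,-1,-1,-1],"yaw":[0,0,0,0,0],"xyz":[[0,0,-2],[0,0,-3],[-1.4,-2,-1.5],[-1.4,-3.8,0],[-1.4,-3.8,0]]}'
python3 -m crank '{"gripper":[-1,-1,-1,-1,-1],"yaw":[0,0,0,0,0],"xyz":[[-1.4,-3.8,0],[-1.4,-3.8,0],[-1.4,-3.8,0],[-1.4,-3.8,0],[-1.4,-3.8,0]]}'
python3 -m crank '{"gripper":[-1,-1,-1,-1,-1],"yaw":[0,0,0,0,0],"xyz":[[-1.4,-3.8,0],[-1.4,-3.8,0],[-1.4,-3.8,0],[-1.4,-3.8,0],[-1.4,-3.8,0]]}'
python3 -m crank '{"gripper":[-1,-1,-1],"yaw":[0,0,0],"xyz":[[0,0,0],[0,0,0],[0,0,0]]}'
```

```text
time: 12.05
tcp_pos: [0.5906, -0.0513, 0.1972]
tool_rot: [3.141, -0.005, 0.006]
contact_force: [0.1, 1.4, -0.9]
finger_gap: 0.0606
time: 12.47
tcp_pos: [0.519, 0.1408, 0.1961]
tool_rot: [3.141, 0.002, 0.002]
contact_force: [0.7, -0.3, -0.8]
finger_gap: 0.0605
time: 12.88
tcp_pos: [0.4486, 0.3309, 0.1961]
tool_rot: [-3.141, -0.003, -0.002]
contact_force: [0.3, -0.2, -0.3]
finger_gap: 0.0605
time: 13.13
tcp_pos: [0.4496, 0.3287, 0.1956]
tool_rot: [3.141, 0.004, 0.001]
contact_force: [-0.5, -0.9, -0.7]
finger_gap: 0.0603
```

```bash
python3 -m crank '{"gripper":[-1,-1,-1,-1,-1],"yaw":[0,0,0,0,0],"xyz":[[0.4,-1.7,2],[0,0,3],[0,0,3],[0,0,2],[0,0,0.8]]}'
python3 -m crank '{"gripper":[-1,-1,-1,-1],"yaw":[0,0,0,0],"xyz":[[0,0,0.3],[0,0,0],[0,0,0],[0,0,0]]}'
python3 - <<'E'
from h import *
from bench import imaging,telemetry
crop(imaging.snapshot('side')[:,:,::-1],250,90,350,190,6,'pics/side7.png')
E
```

```text
time: 13.55
tcp_pos: [0.4535, 0.3424, 0.0845]
tool_rot: [3.136, -0.002, -0.005]
contact_force: [-0.4, 0.0, 0.6]
finger_gap: 0.0609
time: 13.88
tcp_pos: [0.4545, 0.3468, 0.0857]
tool_rot: [-3.14, -0.002, -0.003]
contact_force: [-0.1, 0.2, -0.6]
finger_gap: 0.0609
```

View pics/side7.png

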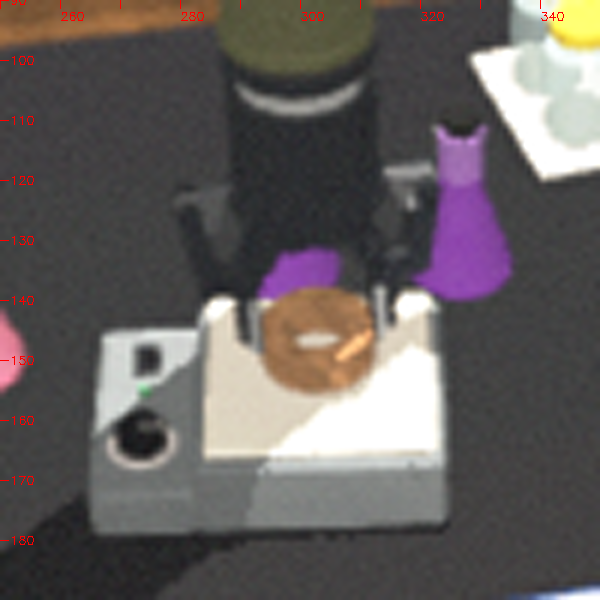

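```bash
python3 -m crank '{"gripper":[-1,-1,-1,-1],"yaw":[0,0,0,0],"xyz":[[0,0,0.8],[0,0,0],[0,0,0],[0,0,0]]}'
python3 -m crank '{"gripper":[-1,-1,-1],"yaw":[0,0,0],"xyz":[[0,0,0.2],[0,0,0],[0,0,0]]}'
python3 -m crank '{"gripper":[-1,-1,-1],"yaw":[0,0,0],"xyz":[[0,0,0.2],[0,0,0],[0,0,0]]}'
python3 -m crank '{"gripper":[-1,-1,-1],"yaw":[0,0,0],"xyz":[[0,0,0.1],[0,0,0],[0,0,0]]}'
```

```text
time: 14.27
tcp_pos: [0.4535, 0.3463, 0.0762]
tool_rot: [3.141, 0.003, -0.0]
contact_force: [1.1, -0.7, -0.0]
finger_gap: 0.0606
time: 14.52
tcp_pos: [0.4534, 0.3463, 0.0742]
tool_rot: [3.141, 0.003, -0.0]
contact_force: [0.3, 0.3, -0.4]
finger_gap: 0.061
time: 14.77
tcp_pos: [0.4537, 0.3465, 0.0732]
tool_rot: [-3.141, -0.003, -0.002]
contact_force: [-1.9, -1.4, 7.2]
finger_gap: 0.0605
time: 15.02
tcp_pos: [0.4537, 0.3465, 0.0731]
tool_rot: [-3.141, -0.003, -0.002]
contact_force: [-3.5, -2.2, 15.1]
finger_gap: 0.0606
```

Contact at z 0.073, as predicted. Releasing and raising.

```bash
python3 -m crank '{"gripper":[0.75,1,1,1,1],"yaw":[0,0,0,0,0],"xyz":[[0,0,0],[0,0,0],[0,0,0],[0,0,0],[0,0,-1]]}'
python3 -m crank '{"gripper":[1,1,1,1,1],"yaw":[0,0,0,0,0],"xyz":[[0,0,-3],[0,0,-4],[0,0,-4],[0,0,-4],[0,0,-4]]}'
python3 -m crank '{"gripper":[1,1,1],"yaw":[0,0,0],"xyz":[[0,0,0],[0,0,0],[0,0,0]]}'
python3 - <<'E'
from h import *
from bench import imaging,telemetry
print(telemetry.observe()['tcp_pos'])
np.set_printoptions(precision=4,suppress=True)
c=imaging.get_calibration('wrist')
crop(imaging.snapshot('wrist')[:,:,::-1],210,90,410,250,4,'pics/w8.png')
crop(imaging.snapshot('side')[:,:,::-1],250,90,350,190,7,'pics/side8.png')
print({k:c[k] for k in('origin','attitude')})
for n,p in [('ring top',[.4535,.3465,.088]),('plate',[.4535,.3465,.064])]: print(n,proj(c,p))
E
```

```text
time: 15.43
tcp_pos: [0.4525, 0.3453, 0.0799]
tool_rot: [3.139, 0.003, -0.004]
contact_force: [0.5, -0.2, 0.5]
finger_gap: 0.0856
time: 15.85
tcp_pos: [0.453, 0.346, 0.2738]
tool_rot: [-3.141, -0.004, 0.001]
contact_force: [0.3, 0.5, -0.2]
finger_gap: 0.0856
time: 16.1
tcp_pos: [0.4533, 0.3458, 0.2713]
tool_rot: [3.141, 0.003, 0.0]
contact_force: [-0.0, -0.7, -0.4]
finger_gap: 0.0854
[0.45328991 0.34577551 0.27133057]
{'origin': array([0.4531, 0.4164, 0.4143]), 'attitude': array([-0.2837, -0.0001,  0.002 ])}
ring top [315.8219 175.4509]
plate [315.8086 171.0926]
```

View pics/w8.png

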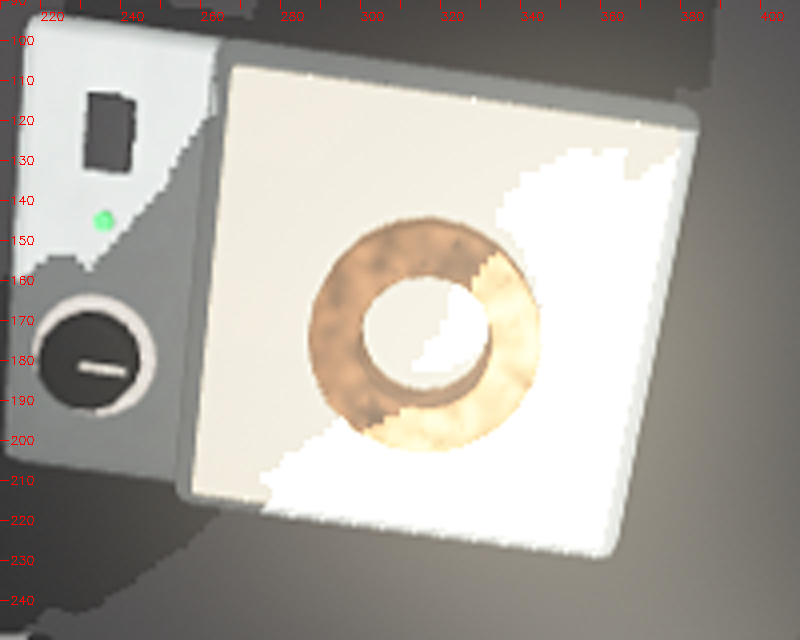

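View pics/side8.png

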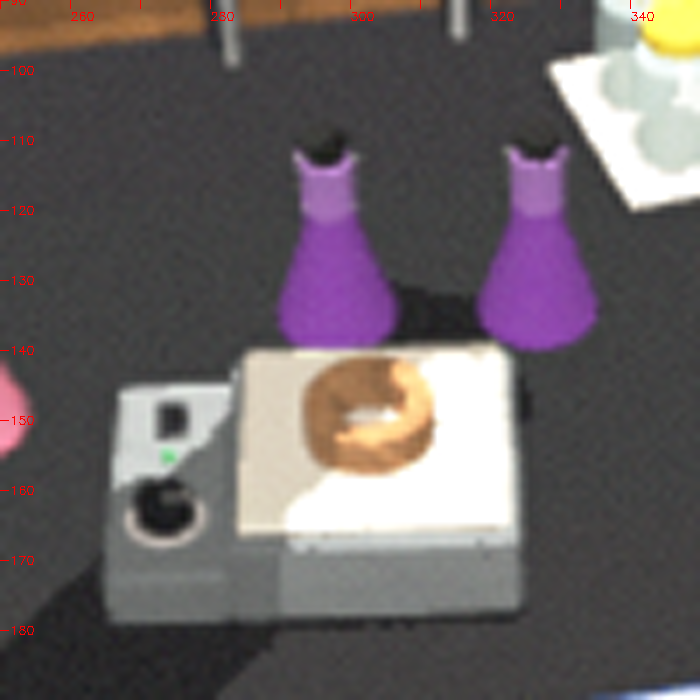

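```bash
python3 -m crank '{"gripper":[1,1,1,1,1],"yaw":[0,0,0,0,0],"xyz":[[0.5,3.9,0],[0.5,3.9,0],[0.5,3.9,0],[0.5,3.9,0],[0.5,3.9,0]]}'
python3 -m crank '{"gripper":[1,1,1,1,1],"yaw":[0,0,0,0,0],"xyz":[[0.5,3.9,0],[0.5,3.9,0],[0.5,3.9,0],[0.5,3.9,0],[-0.7,3.9,0]]}'
python3 -m crank '{"gripper":[1,1,1,1,1],"yaw":[0,0,0,0,0],"xyz":[[-0.7,3.9,0],[-0.8,3.9,0],[-0.8,3.9,0],[-0.8,3.9,0],[-0.8,3.9,0]]}'
python3 -m crank '{"gripper":[1,1,1,1,1],"yaw":[0,0,0,0,0],"xyz":[[-0.8,3.8,0],[-0.8,3.5,0],[-0.3,1.5,0],[0,0,0],[0,0,0]]}'
python3 - <<'E'
from h import *
from bench import imaging,telemetry
print(telemetry.observe()['tcp_pos'])
np.set_printoptions(precision=4,suppress=True)
c=imaging.get_calibration('wrist')
cv2.imwrite('pics/w9.png',imaging.snapshot('wrist')[:,:,::-1])
for n,p in [('stopper',[.430,-.351,.177]),('pan',[.426,-.353,.056]),('ball',[.43,-.352,.1])]: print(n,proj(c,p))
E
```

```text
time: 16.62
tcp_pos: [0.478, 0.1492, 0.2699]
tool_rot: [3.14, 0.004, -0.005]
contact_force: [0.5, -0.2, 1.4]
finger_gap: 0.0855
time: 17.03
tcp_pos: [0.4932, -0.0456, 0.2701]
tool_rot: [-3.141, -0.002, 0.001]
contact_force: [1.2, 0.3, 0.2]
finger_gap: 0.0851
time: 17.45
tcp_pos: [0.452, -0.2402, 0.2699]
tool_rot: [-3.14, -0.003, 0.004]
contact_force: [1.2, 0.1, 0.1]
finger_gap: 0.0858
time: 17.87
tcp_pos: [0.4337, -0.3269, 0.2698]
tool_rot: [-3.139, 0.0, 0.003]
contact_force: [0.3, 0.5, 0.3]
finger_gap: 0.0854
[ 0.43369791 -0.32694413  0.26981775]
stopper [311.3536 228.5368]
pan [309.5931 192.5153]
ball [312.4818 202.3977]
```

View pics/w9.png

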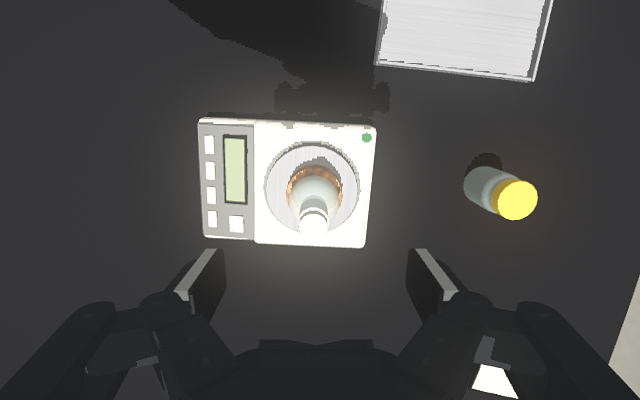

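```bash
python3 -m crank '{"gripper":[1,1,1,1,1],"yaw":[0,0,0,0,0],"xyz":[[-0.3,2.4,0],[0,0,2],[0,0,3],[0,0,3],[0,0,3]]}'
python3 -m crank '{"gripper":[1,1,1,1,1],"yaw":[0,0,0,0,0],"xyz":[[0,0,2],[0,0,1],[0,0,0],[0,0,0],[0,0,0]]}'
python3 - <<'E'
from h import *
from bench import imaging,telemetry
print(telemetry.observe()['tcp_pos'])
cv2.imwrite('pics/w10.png',imaging.snapshot('wrist')[:,:,::-1])
E
```

```text
time: 18.33
tcp_pos: [0.4327, -0.3484, 0.1603]
tool_rot: [-3.14, -0.008, -0.001]
contact_force: [-0.6, -0.0, -1.3]
finger_gap: 0.0857
time: 18.75
tcp_pos: [0.4331, -0.3505, 0.1327]
tool_rot: [3.141, 0.004, 0.004]
contact_force: [0.4, 0.0, -0.6]
finger_gap: 0.0851
[ 0.43311778 -0.3505011   0.13265652]
```

View pics/w10.png

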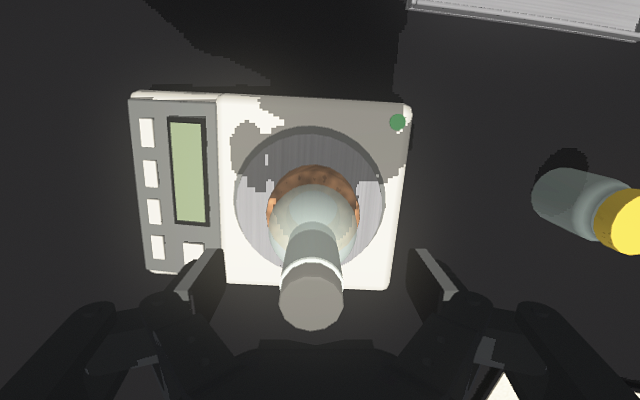

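```bash
python3 -m crank '{"gripper":[1,0,-0.3,-0.5,-0.7],"yaw":[0,0,0,0,0],"xyz":[[-0.2,0,0.2],[0,0,0],[0,0,0],[0,0,0],[0,0,0]]}'
python3 -m crank '{"gripper":[-1,-1,-1,-1,-1],"yaw":[0,0,0,0,0],"xyz":[[0,0,0],[0,0,0],[0,0,0],[0,0,0],[0,0,0]]}'
python3 -m crank '{"gripper":[-1,-1],"yaw":[0,0],"xyz":[[0,0,0],[0,0,0]]}'
```

```text
time: 19.22
tcp_pos: [0.4299, -0.3508, 0.1295]
tool_rot: [3.141, 0.003, 0.001]
contact_force: [-0.3, 0.3, -0.1]
finger_gap: 0.0388
time: 19.63
tcp_pos: [0.4302, -0.3508, 0.1294]
tool_rot: [3.141, 0.003, 0.001]
contact_force: [0.7, 0.2, 0.4]
finger_gap: 0.0245
time: 19.8
tcp_pos: [0.4301, -0.3508, 0.1294]
tool_rot: [3.141, 0.003, 0.001]
contact_force: [0.7, -0.1, 0.8]
finger_gap: 0.0248
```

```bash
python3 -m crank '{"gripper":[-1,-1,-1,-1,-1],"yaw":[0,0,0,0,0],"xyz":[[0,0,-0.5],[0,0,-1],[0,0,-2],[0,0,-3],[0,0,-3]]}'
python3 -m crank '{"gripper":[-1,-1,-1],"yaw":[0,0,0],"xyz":[[0,0,-1.5],[0,0,0],[0,0,0]]}'
python3 - <<'E'
from h import *
from bench import imaging,telemetry
print(telemetry.observe()['tcp_pos'])
cv2.imwrite('pics/w11.png',imaging.snapshot('wrist')[:,:,::-1])
crop(imaging.snapshot('side')[:,:,::-1],240,270,400,400,5,'pics/side11.png')
crop(imaging.snapshot('top')[:,:,::-1],400,150,540,270,5,'pics/top11.png')
E
```

```text
time: 20.22
tcp_pos: [0.4287, -0.3501, 0.2254]
tool_rot: [-3.14, -0.003, 0.003]
contact_force: [0.4, -0.3, -1.1]
finger_gap: 0.0248
time: 20.47
tcp_pos: [0.4297, -0.3509, 0.2404]
tool_rot: [3.14, 0.002, 0.002]
contact_force: [0.1, -1.3, -1.9]
finger_gap: 0.0251
[ 0.42972004 -0.35092834  0.24041985]
```

View pics/w11.png

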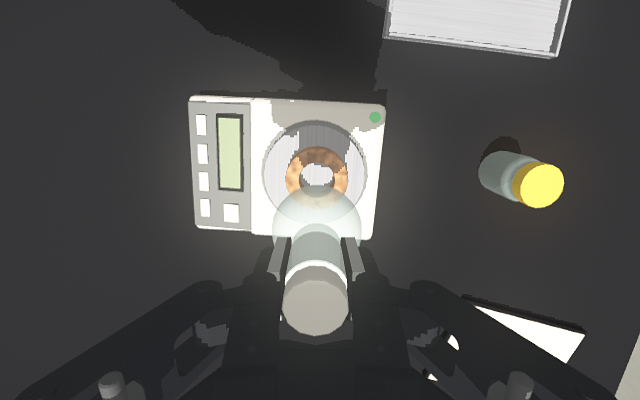

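View pics/side11.png

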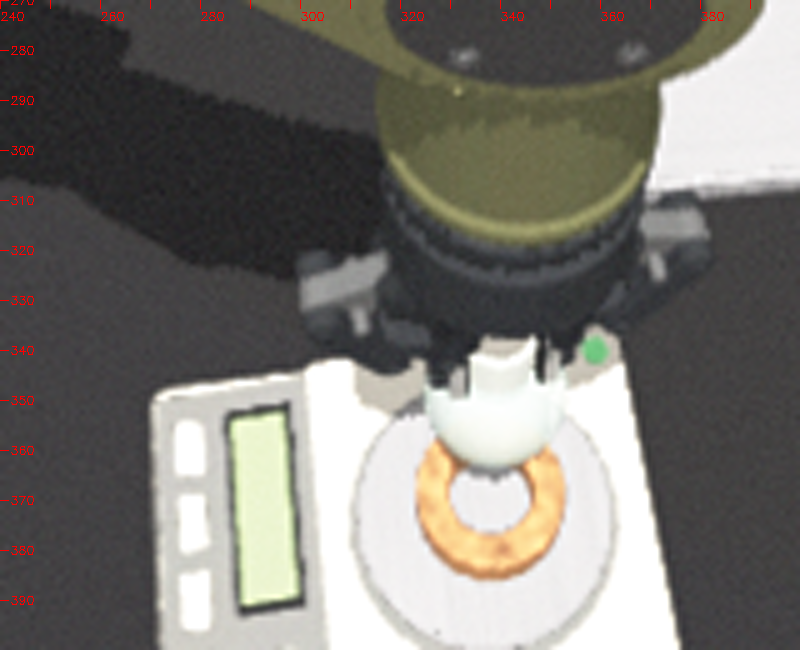

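View pics/top11.png

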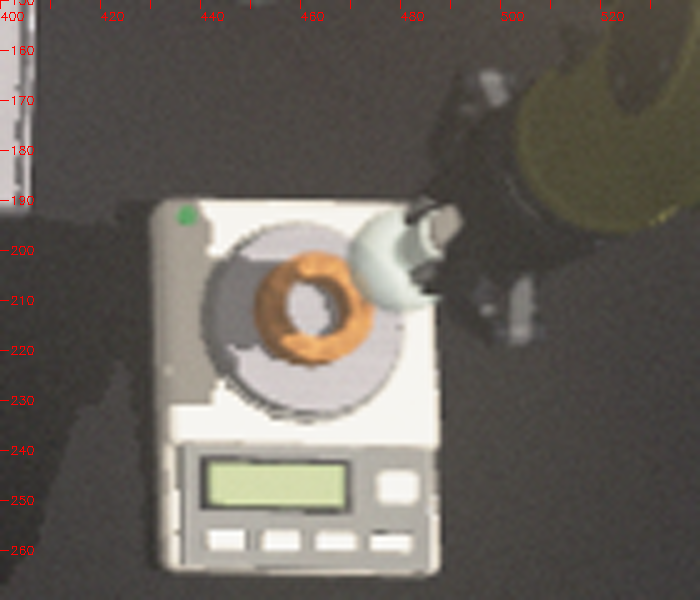

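Run:
```python
from h import *
from bench import imaging,telemetry
np.set_printoptions(precision=4,suppress=True)
T=imaging.get_calibration('top');S=imaging.get_calibration('side')
t=imaging.snapshot('top')[:,:,::-1];s=imaging.snapshot('side')[:,:,::-1]
crop(t,180,170,270,260,8,'pics/t12.png');crop(s,250,120,340,190,8,'pics/s12.png')
print('ring a',onz(T,400+313/5-.4,150+308/5-.4,.08),onz(S,240+491/5-.4,270+498/5-.4,.08))
```

```text
ring a [ 0.4293 -0.3475  0.08  ] [ 0.4289 -0.3529  0.08  ]
```

View pics/t12.png

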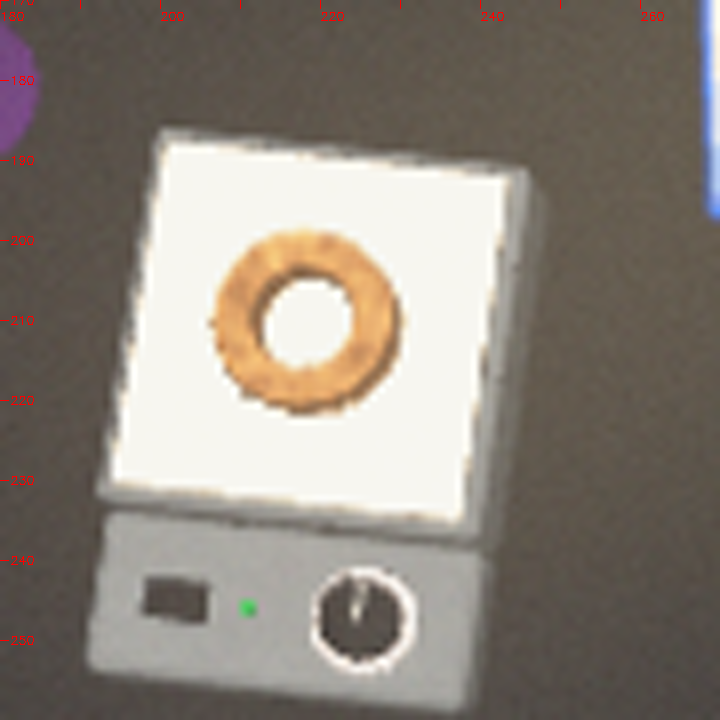

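View pics/s12.png

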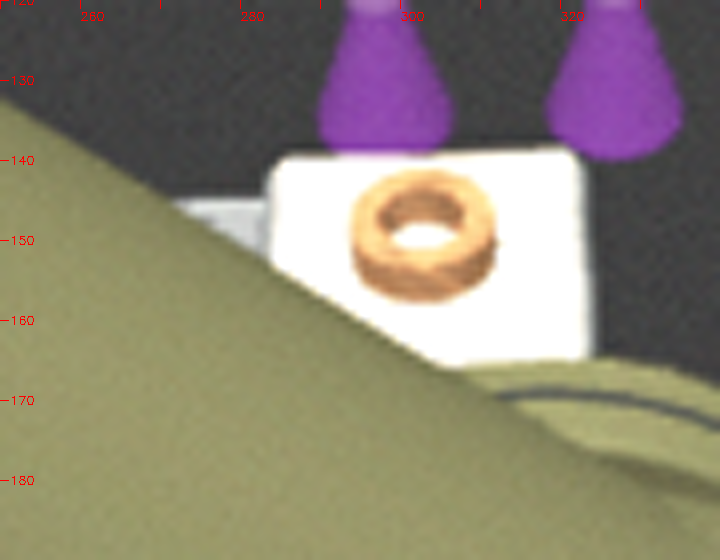

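Run:
```python
from h import *
from bench import imaging,telemetry
np.set_printoptions(precision=4,suppress=True)
T=imaging.get_calibration('top');S=imaging.get_calibration('side')
print('ring b',onz(T,180+304/8-.4,170+318/8-.4,.088),onz(S,250+424/8-.4,120+215/8-.4,.088))
print(onz(T,180+308/8-.4,170+322/8-.4,.064))
```

```text
ring b [0.453  0.3436 0.088 ] [0.4526 0.3459 0.088 ]
[0.4563 0.3471 0.064 ]
```

```bash
python3 -m crank '{"gripper":[-1,-1,-1,-1,-1],"yaw":[0,0,0,0,0],"xyz":[[0.5,-1.5,0],[0.8,-3,0],[0.8,-3.5,0],[0.8,-3.5,0],[0.8,-3.5,0]]}'
python3 -m crank '{"gripper":[-1,-1,-1,-1,-1],"yaw":[0,0,0,0,0],"xyz":[[0.8,-3.5,0],[0.8,-3.5,0],[0.8,-3.5,0],[0.8,-3.5,0],[0,-3.5,0]]}'
python3 -m crank '{"gripper":[-1,-1,-1,-1,-1],"yaw":[0,0,0,0,0],"xyz":[[0,-3.5,0],[-0.6,-3.5,0],[-0.6,-3.5,0],[-0.6,-3.5,0],[-0.6,-3.5,0]]}'
python3 -m crank '{"gripper":[-1,-1,-1,-1,-1],"yaw":[0,0,0,0,0],"xyz":[[-0.6,-3.5,0],[-0.6,-3.5,0],[-0.6,-3.5,0],[-0.4,-2,0],[0,-1,0]]}'
python3 -m crank '{"gripper":[-1,-1,-1],"yaw":[0,0,0],"xyz":[[0,0,0],[0,0,0],[0,0,0]]}'
```

```text
time: 21.13
tcp_pos: [0.4662, -0.1991, 0.2386]
tool_rot: [-3.141, -0.002, 0.002]
contact_force: [0.4, -0.4, -1.6]
finger_gap: 0.0249
time: 21.55
tcp_pos: [0.4993, -0.0235, 0.2388]
tool_rot: [-3.141, -0.003, -0.001]
contact_force: [0.5, 0.1, -0.4]
finger_gap: 0.0249
time: 21.97
tcp_pos: [0.4729, 0.1509, 0.2386]
tool_rot: [3.141, 0.003, -0.002]
contact_force: [1.0, -0.2, -0.3]
finger_gap: 0.0251
time: 22.38
tcp_pos: [0.4494, 0.2886, 0.2389]
tool_rot: [-3.139, -0.012, 0.003]
contact_force: [-0.5, 0.1, -1.2]
finger_gap: 0.0253
time: 22.63
tcp_pos: [0.4523, 0.2815, 0.2387]
tool_rot: [3.139, -0.002, -0.001]
contact_force: [-0.1, -0.6, -0.7]
finger_gap: 0.0246
```

```bash
python3 -m crank '{"gripper":[-1,-1,-1,-1,-1],"yaw":[0,0,0,0,0],"xyz":[[0.1,-2,0],[0,-2.5,0],[0,-1.5,0],[0,-0.4,1],[0,0,1.5]]}'
python3 -m crank '{"gripper":[-1,-1,-1,-1,-1],"yaw":[0,0,0,0,0],"xyz":[[0,0,2],[0,0,2],[0,0,1],[0,0,0],[0,0,0]]}'
python3 -m crank '{"gripper":[-1,-1,-1],"yaw":[0,0,0],"xyz":[[0,0,0.5],[0,0,0],[0,0,0]]}'
python3 - <<'E'
from h import *
from bench import imaging,telemetry
print(telemetry.observe()['tcp_pos'])
cv2.imwrite('pics/w13.png',imaging.snapshot('wrist')[:,:,::-1])
crop(imaging.snapshot('side')[:,:,::-1],250,80,350,190,6,'pics/side13.png')
E
```

```text
time: 23.05
tcp_pos: [0.4537, 0.3484, 0.2145]
tool_rot: [-3.14, -0.001, -0.004]
contact_force: [0.9, -0.3, -1.0]
finger_gap: 0.0245
time: 23.47
tcp_pos: [0.4528, 0.3468, 0.1639]
tool_rot: [3.14, 0.001, -0.001]
contact_force: [-0.8, 0.3, -0.1]
finger_gap: 0.0246
time: 23.72
tcp_pos: [0.4528, 0.3484, 0.1598]
tool_rot: [-3.141, -0.003, -0.001]
contact_force: [-0.6, -1.2, -1.0]
finger_gap: 0.0248
[0.45282517 0.34839741 0.15981091]
```

View pics/w13.png

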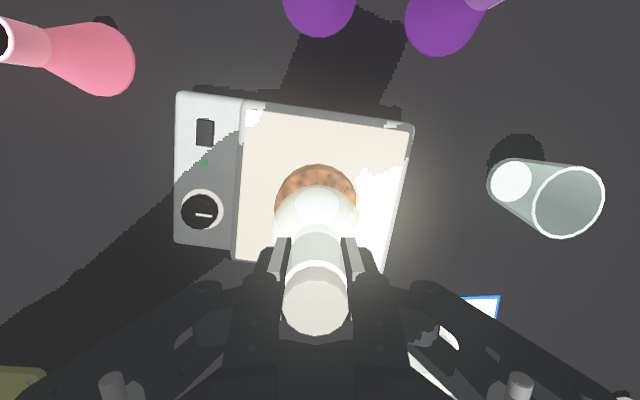

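View pics/side13.png

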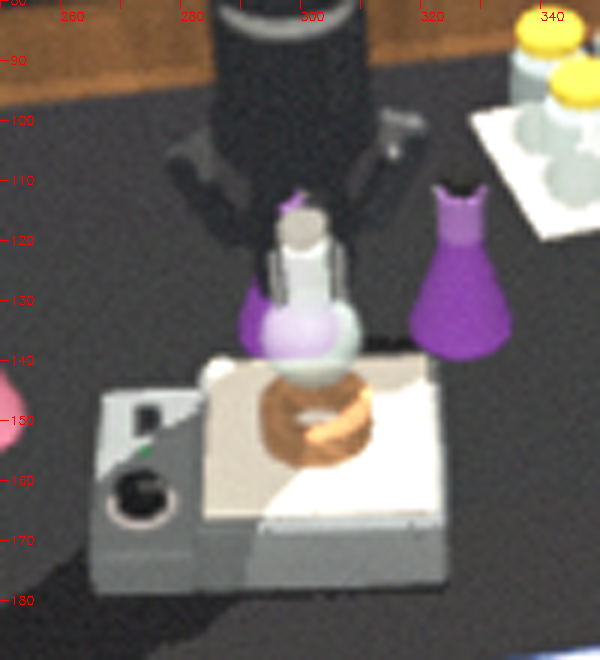

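```bash
python3 -m crank '{"gripper":[-1,-1,-1,-1],"yaw":[0,0,0,0],"xyz":[[0,0.2,0.8],[0,0,0.6],[0,0,0],[0,0,0]]}'
python3 -m crank '{"gripper":[-1,-1,-1],"yaw":[0,0,0],"xyz":[[0,0,0.3],[0,0,0],[0,0,0]]}'
python3 -m crank '{"gripper":[-1,-1,-1],"yaw":[0,0,0],"xyz":[[0,0,0.2],[0,0,0],[0,0,0]]}'
```

```text
time: 24.15
tcp_pos: [0.4521, 0.3459, 0.1446]
tool_rot: [3.14, 0.003, -0.002]
contact_force: [0.1, 0.7, -1.0]
finger_gap: 0.0244
time: 24.4
tcp_pos: [0.4525, 0.3464, 0.1422]
tool_rot: [3.141, 0.003, -0.0]
contact_force: [0.1, 0.1, -0.6]
finger_gap: 0.0245
time: 24.65
tcp_pos: [0.4525, 0.3463, 0.1402]
tool_rot: [3.142, 0.003, -0.0]
contact_force: [0.5, -0.4, -0.8]
finger_gap: 0.0243
```

```bash
python3 -m crank '{"gripper":[-1,-1,-1],"yaw":[0,0,0],"xyz":[[0.05,0,0.15],[0,0,0],[0,0,0]]}'
python3 -m crank '{"gripper":[-1,-1,-1],"yaw":[0,0,0],"xyz":[[0,0,0.1],[0,0,0],[0,0,0]]}'
python3 -m crank '{"gripper":[-1,-1,-1],"yaw":[0,0,0],"xyz":[[0,0,0.1],[0,0,0],[0,0,0]]}'
```

```text
time: 24.9
tcp_pos: [0.4531, 0.3462, 0.1387]
tool_rot: [3.141, 0.003, 0.0]
contact_force: [0.0, -0.0, -0.9]
finger_gap: 0.0249
time: 25.15
tcp_pos: [0.4532, 0.3464, 0.1379]
tool_rot: [-3.141, -0.003, -0.001]
contact_force: [-0.1, -0.1, 0.8]
finger_gap: 0.0244
time: 25.4
tcp_pos: [0.4532, 0.3464, 0.1376]
tool_rot: [-3.141, -0.003, -0.001]
contact_force: [-0.6, -1.7, 7.0]
finger_gap: 0.0247
```

Contact came at 0.1376, matching the predicted 0.1374, so the flask is seated. Releasing gradually.

```bash
python3 -m crank '{"gripper":[-0.3,-0.2,0,0.5,1],"yaw":[0,0,0,0,0],"xyz":[[0,0,0],[0,0,0],[0,0,0],[0,0,0],[0,0,0]]}'
python3 -m crank '{"gripper":[1,1,1,1,1],"yaw":[0,0,0,0,0],"xyz":[[0,0,0],[0,0,0],[0,0,-1],[0,0,-2],[0,0,-3]]}'
python3 -m crank '{"gripper":[1,1,1,1,1],"yaw":[0,0,0,0,0],"xyz":[[0,0,-3],[0,0,-2],[0,0,-2],[0,0,0],[0,0,0]]}'
python3 - <<'E'
from h import *
from bench import imaging,telemetry
print(telemetry.observe()['tcp_pos'])
crop(imaging.snapshot('wrist')[:,:,::-1],220,80,420,240,4,'pics/w14.png')
crop(imaging.snapshot('side')[:,:,::-1],250,80,350,190,6,'pics/side14.png')
E
```

```text
time: 25.82
tcp_pos: [0.4529, 0.3463, 0.1366]
tool_rot: [3.141, 0.003, -0.0]
contact_force: [0.7, -0.4, 0.7]
finger_gap: 0.0658
time: 26.23
tcp_pos: [0.4518, 0.3451, 0.196]
tool_rot: [3.138, 0.003, -0.006]
contact_force: [0.3, -0.0, 1.0]
finger_gap: 0.0855
time: 26.65
tcp_pos: [0.4534, 0.3468, 0.2683]
tool_rot: [-3.14, -0.003, -0.004]
contact_force: [-0.1, -1.1, -0.1]
finger_gap: 0.0854
[0.4534235  0.34680415 0.26831069]
```

View pics/w14.png

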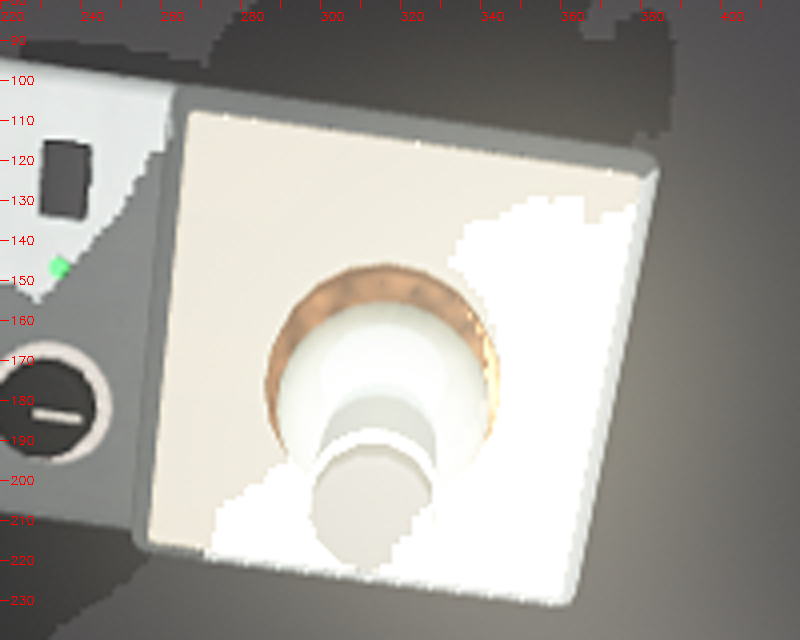

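View pics/side14.png

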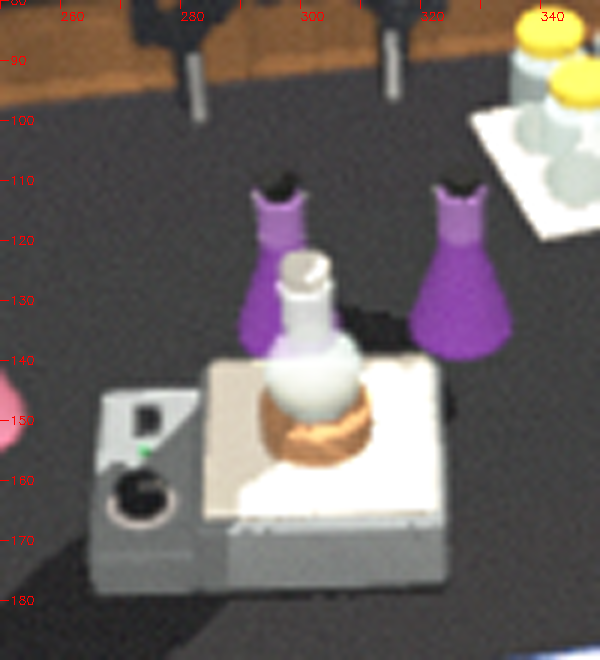

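```bash
python3 -m crank '{"gripper":[1,1,1,1,1],"yaw":[0,0,0,0,0],"xyz":[[0.5,3.9,0],[0.5,3.9,0],[0.5,3.9,0],[0.5,3.9,0],[0.5,3.9,0]]}'
python3 -m crank '{"gripper":[1,1,1,1,1],"yaw":[0,0,0,0,0],"xyz":[[0.5,3.9,0],[0.5,3.9,0],[0.5,3.9,0],[0.5,3.9,0],[-0.7,3.9,0]]}'
python3 -m crank '{"gripper":[1,1,1,1,1],"yaw":[0,0,0,0,0],"xyz":[[-0.7,3.9,0],[-0.8,3.9,0],[-0.8,3.9,0],[-0.8,3.9,0],[-0.8,3.9,0]]}'
python3 -m crank '{"gripper":[1,1,1,1,1],"yaw":[0,0,0,0,0],"xyz":[[-0.8,3.9,0],[-0.8,3.9,0],[-0.5,3,0],[0,0,0],[0,0,0]]}'
python3 -m crank '{"gripper":[1,1,1],"yaw":[0,0,0],"xyz":[[0,0,0],[0,0,0],[0,0,0]]}'
python3 - <<'E'
from h import *
from bench import imaging,telemetry
print(telemetry.observe()['tcp_pos'])
np.set_printoptions(precision=4,suppress=True)
c=imaging.get_calibration('wrist')
cv2.imwrite('pics/w15.png',imaging.snapshot('wrist')[:,:,::-1])
for n,p in [('ring',[.429,-.350,.08]),('pan',[.426,-.353,.056])]: print(n,proj(c,p))
E
```

```text
time: 27.17
tcp_pos: [0.4775, 0.1492, 0.2656]
tool_rot: [3.14, 0.004, -0.004]
contact_force: [0.4, -0.5, -0.1]
finger_gap: 0.085
time: 27.58
tcp_pos: [0.4927, -0.0456, 0.2658]
tool_rot: [-3.141, -0.002, -0.0]
contact_force: [-0.1, -0.1, 0.4]
finger_gap: 0.0853
time: 28.0
tcp_pos: [0.4515, -0.2403, 0.2657]
tool_rot: [-3.14, -0.003, 0.004]
contact_force: [1.2, -0.1, -0.1]
finger_gap: 0.0854
time: 28.42
tcp_pos: [0.4305, -0.3484, 0.2652]
tool_rot: [-3.14, 0.004, 0.004]
contact_force: [0.8, 1.1, -0.1]
finger_gap: 0.0852
time: 28.67
tcp_pos: [0.4329, -0.3449, 0.2667]
tool_rot: [-3.141, -0.008, 0.0]
contact_force: [-0.1, -0.6, 0.1]
finger_gap: 0.0852
[ 0.43286092 -0.34485857  0.26668461]
ring [312.1217 180.2758]
pan [309.7895 178.1896]
```

View pics/w15.png

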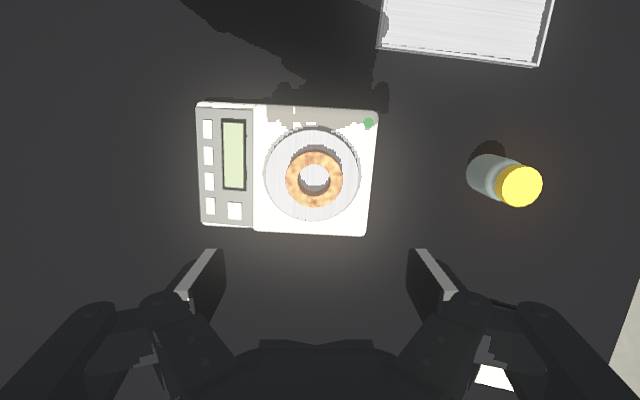

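```bash
python3 -m crank '{"gripper":[1,1,1,1,1],"yaw":[0,0,0,0,0],"xyz":[[-0.3,0.6,3],[0,0,4],[0,0,4],[0,0,4],[0,0,3]]}'
python3 -m crank '{"gripper":[1,1,1,1,1],"yaw":[0,0,0,0,0],"xyz":[[0,0,1],[0,0,0],[0,0,0],[0,0,0],[0,0,0]]}'
```

```text
time: 29.13
tcp_pos: [0.4287, -0.3513, 0.0843]
tool_rot: [-3.14, -0.005, 0.003]
contact_force: [-0.8, -0.4, 0.1]
finger_gap: 0.0854
time: 29.55
tcp_pos: [0.4308, -0.3535, 0.0789]
tool_rot: [3.139, 0.003, 0.005]
contact_force: [0.2, 0.5, 1.0]
finger_gap: 0.0854
```

```bash
python3 -m crank '{"gripper":[1,1,1,1,1],"yaw":[0,0,0,0,0],"xyz":[[0,-0.2,0.8],[0,0,0.5],[0,0,0],[0,0,0],[0,0,0]]}'
python3 -m crank '{"gripper":[0.6,0.2,-0.5,-1,-1],"yaw":[0,0,0,0,0],"xyz":[[0,0,0],[0,0,0],[0,0,0],[0,0,0],[0,0,0]]}'
python3 -m crank '{"gripper":[-1,-1,-1],"yaw":[0,0,0],"xyz":[[0,0,0],[0,0,0],[0,0,0]]}'
```

```text
time: 29.97
tcp_pos: [0.4293, -0.3507, 0.0638]
tool_rot: [3.142, 0.003, -0.0]
contact_force: [0.9, -0.1, -0.9]
finger_gap: 0.0854
time: 30.38
tcp_pos: [0.4295, -0.3509, 0.0646]
tool_rot: [3.141, 0.002, 0.001]
contact_force: [-1.1, 0.4, 5.4]
finger_gap: 0.0609
time: 30.63
tcp_pos: [0.4294, -0.3509, 0.0646]
tool_rot: [3.141, 0.002, 0.001]
contact_force: [-1.1, 1.2, 6.3]
finger_gap: 0.0604
```

```bash
python3 -m crank '{"gripper":[-1,-1,-1,-1,-1],"yaw":[0,0,0,0,0],"xyz":[[0,0,-1],[0,0,-2],[0,0,-3],[0,0,-3],[2,-2,0]]}'
python3 -m crank '{"gripper":[-1,-1,-1,-1,-1],"yaw":[0,0,0,0,0],"xyz":[[2.7,-3,0],[2.7,-3.1,0],[2.7,-3.1,0],[2.7,-3.1,0],[2.7,-3.1,0]]}'
python3 -m crank '{"gripper":[-1,-1,-1,-1,-1],"yaw":[0,0,0,0,0],"xyz":[[2,-2.5,0],[0.6,-1.3,0],[0,0,0],[0,0,0],[0,0,0]]}'
```

```text
time: 31.05
tcp_pos: [0.4469, -0.3379, 0.1587]
tool_rot: [3.133, -0.014, 0.003]
contact_force: [0.4, -1.1, 0.5]
finger_gap: 0.0605
time: 31.47
tcp_pos: [0.5849, -0.1748, 0.1546]
tool_rot: [3.142, 0.003, 0.0]
contact_force: [1.0, -1.1, -0.2]
finger_gap: 0.0609
time: 31.88
tcp_pos: [0.6085, -0.1409, 0.1537]
tool_rot: [3.139, -0.001, -0.003]
contact_force: [-0.2, -0.5, 1.0]
finger_gap: 0.0604
```

Position is good. Descending toward 0.0126 (about 14.1 cm down).

```bash
python3 -m crank '{"gripper":[-1,-1,-1,-1,-1],"yaw":[0,0,0,0,0],"xyz":[[0,0,3],[0,0,4],[0,0,3],[0,0,2],[0,0,0.5]]}'
python3 -m crank '{"gripper":[-1,-1,-1,-1],"yaw":[0,0,0,0],"xyz":[[0,0,0.5],[0,0,0],[0,0,0],[0,0,0]]}'
```

```text
time: 32.3
tcp_pos: [0.6058, -0.1411, 0.0252]
tool_rot: [3.14, -0.002, -0.012]
contact_force: [-0.8, -0.7, -1.1]
finger_gap: 0.0607
time: 32.63
tcp_pos: [0.611, -0.1389, 0.0255]
tool_rot: [3.141, 0.002, 0.004]
contact_force: [0.2, -0.1, -1.2]
finger_gap: 0.0606
```

```bash
python3 -m crank '{"gripper":[-1,-1,-1],"yaw":[0,0,0],"xyz":[[0,0,0.4],[0,0,0],[0,0,0]]}'
python3 -m crank '{"gripper":[-1,-1,-1],"yaw":[0,0,0],"xyz":[[0,0,0.2],[0,0,0],[0,0,0]]}'
```

```text
time: 32.88
tcp_pos: [0.61, -0.1385, 0.0201]
tool_rot: [3.141, 0.003, 0.0]
contact_force: [-0.4, 0.3, -0.3]
finger_gap: 0.0604
time: 33.13
tcp_pos: [0.6098, -0.1384, 0.0177]
tool_rot: [3.142, 0.003, -0.0]
contact_force: [0.4, 0.4, -0.1]
finger_gap: 0.0607
```

```bash
python3 -m crank '{"gripper":[-1,-1,-1],"yaw":[0,0,0],"xyz":[[0,0,0.35],[0,0,0],[0,0,0]]}'
python3 -m crank '{"gripper":[-1,-1,-1],"yaw":[0,0,0],"xyz":[[0,0,0.15],[0,0,0],[0,0,0]]}'
```

```text
time: 33.38
tcp_pos: [0.6097, -0.1383, 0.014]
tool_rot: [3.142, 0.003, -0.001]
contact_force: [0.2, 0.1, -0.2]
finger_gap: 0.0608
time: 33.63
tcp_pos: [0.6099, -0.1384, 0.0128]
tool_rot: [3.141, 0.003, -0.0]
contact_force: [-0.1, 0.3, -0.3]
finger_gap: 0.0607
```

```bash
python3 -m crank '{"gripper":[-1,-1,-1],"yaw":[0,0,0],"xyz":[[0,0,0.1],[0,0,0],[0,0,0]]}'
python3 -m crank '{"gripper":[0.75,1,1,1,1],"yaw":[0,0,0,0,0],"xyz":[[0,0,0],[0,0,0],[0,0,0],[0,0,0],[0,0,-1]]}'
python3 -m crank '{"gripper":[1,1,1,1,1],"yaw":[0,0,0,0,0],"xyz":[[0,0,-3],[0,0,-4],[0,0,-4],[0,0,-4],[0,0,-1]]}'
python3 -m crank '{"gripper":[1,1,1],"yaw":[0,0,0],"xyz":[[0,0,0],[0,0,0],[0,0,0]]}'
python3 - <<'E'
from h import *
from bench import imaging,telemetry
np.set_printoptions(precision=4,suppress=True)
T=imaging.get_calibration('top');S=imaging.get_calibration('side')
t=imaging.snapshot('top')[:,:,::-1];s=imaging.snapshot('side')[:,:,::-1]
crop(t,260,120,420,220,5,'pics/t16.png');crop(s,310,170,440,320,5,'pics/s16.png')
E
```

```text
time: 33.88
tcp_pos: [0.61, -0.1384, 0.0126]
tool_rot: [3.141, 0.003, 0.0]
contact_force: [-1.8, 0.7, 5.2]
finger_gap: 0.0608
time: 34.3
tcp_pos: [0.6084, -0.1382, 0.0204]
tool_rot: [-3.141, -0.003, 0.006]
contact_force: [-1.0, 1.5, -0.6]
finger_gap: 0.0853
time: 34.72
tcp_pos: [0.6137, -0.1383, 0.1892]
tool_rot: [3.14, 0.002, 0.018]
contact_force: [1.1, 0.3, 0.1]
finger_gap: 0.0854
time: 34.97
tcp_pos: [0.6086, -0.1385, 0.1805]
tool_rot: [3.142, 0.003, -0.005]
contact_force: [-0.2, -0.3, -0.2]
finger_gap: 0.0857
```

View pics/t16.png

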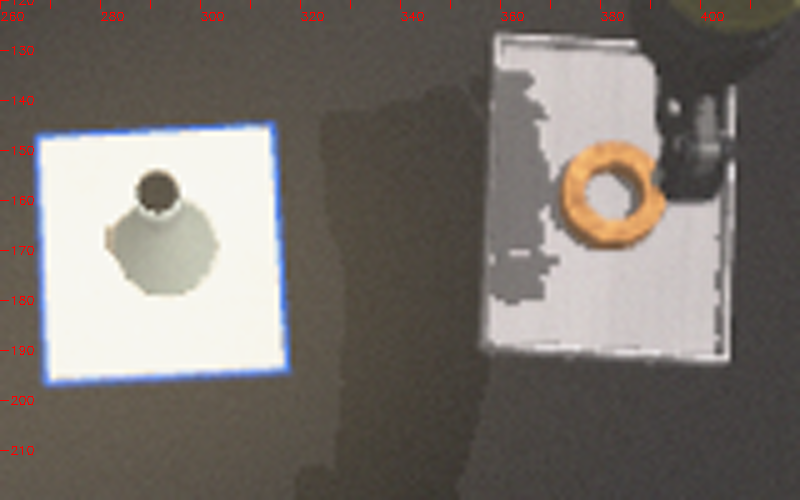

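View pics/s16.png

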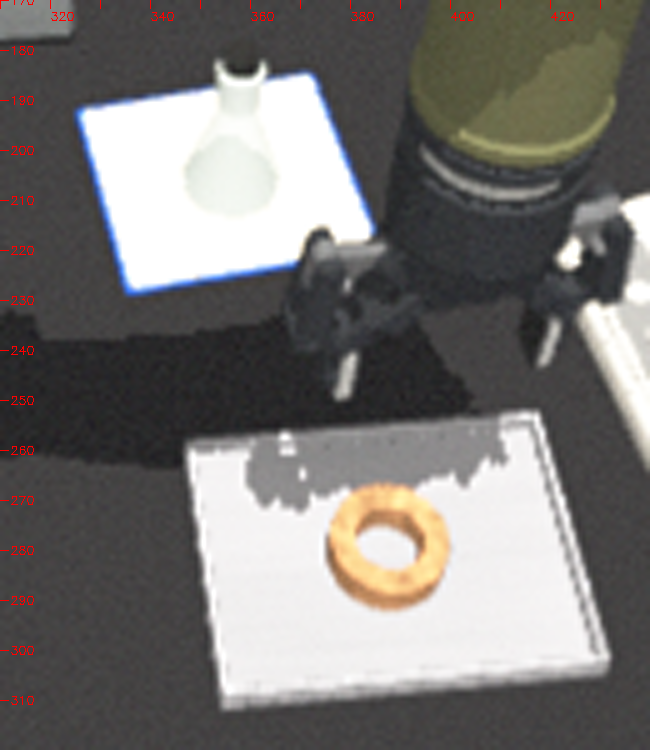

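```bash
python3 - <<'E'
from h import *
from bench import imaging
np.set_printoptions(precision=4,suppress=True)
T=imaging.get_calibration('top');S=imaging.get_calibration('side')
print(onz(T,260+158/5-.4,120+191/5-.4,.119),onz(S,310+240/5-.4,170+60/5-.4,.119))
print(onz(T,260+165/5-.4,120+242/5-.4,.002),onz(S,310+230/5-.4,170+177/5-.4,.002))
E
python3 -m crank '{"gripper":[1,1,1,1,1],"yaw":[0,0,0,0,0],"xyz":[[-0.2,-3.4,-1],[-0.2,-3.5,0],[-0.3,-3.5,0],[-0.3,-3.5,0],[-0.3,-3.5,0]]}'
python3 -m crank '{"gripper":[1,1,1,1,1],"yaw":[0,0,0,0,0],"xyz":[[-0.3,-3.5,0],[-0.2,-3.5,0],[0,-3,0],[0,0,0],[0,0,0]]}'
python3 -m crank '{"gripper":[1,1,1],"yaw":[0,0,0],"xyz":[[0,0,0],[0,0,0],[0,0,0]]}'
```

```text
[0.5883 0.1326 0.119 ] [0.5852 0.1307 0.119 ]
[0.5929 0.1338 0.002 ] [0.5884 0.1383 0.002 ]
time: 35.48
tcp_pos: [0.5955, 0.037, 0.1904]
tool_rot: [3.141, 0.003, -0.004]
contact_force: [1.0, -0.3, -0.5]
finger_gap: 0.0853
time: 35.9
tcp_pos: [0.5902, 0.1386, 0.1905]
tool_rot: [-3.141, -0.011, 0.004]
contact_force: [-0.5, -0.9, -0.8]
finger_gap: 0.0852
time: 36.15
tcp_pos: [0.5915, 0.1335, 0.1912]
tool_rot: [3.14, -0.001, -0.001]
contact_force: [0.9, -0.2, -0.5]
finger_gap: 0.0854
```

```bash
python3 -m crank '{"gripper":[1,1,1,1,1],"yaw":[0,0,0,0,0],"xyz":[[-0.15,0,2],[0,0,3],[0,0,3],[0,0,2],[0,0,1]]}'
python3 -m crank '{"gripper":[1,1,1],"yaw":[0,0,0],"xyz":[[0,0,0],[0,0,0],[0,0,0]]}'
python3 - <<'E'
from h import *
from bench import imaging,telemetry
print(telemetry.observe()['tcp_pos'])
cv2.imwrite('pics/w17.png',imaging.snapshot('wrist')[:,:,::-1])
E
```

```text
time: 36.57
tcp_pos: [0.5883, 0.1335, 0.0789]
tool_rot: [3.139, 0.0, -0.007]
contact_force: [0.3, -0.5, 0.2]
finger_gap: 0.0853
time: 36.82
tcp_pos: [0.5911, 0.1357, 0.0832]
tool_rot: [-3.141, -0.002, -0.004]
contact_force: [-0.6, 0.3, 0.5]
finger_gap: 0.0854
[0.5911144  0.13570078 0.08318893]
```

View pics/w17.png

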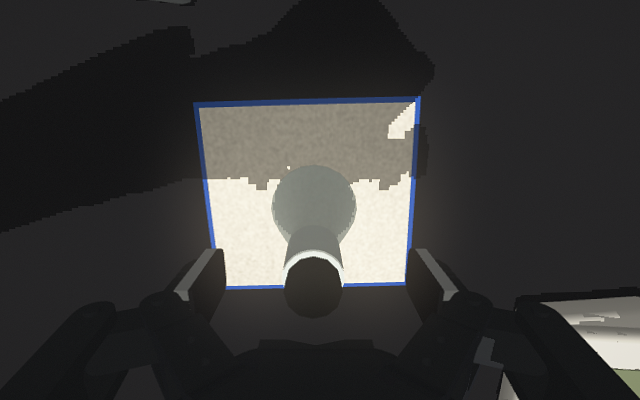

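```bash
python3 -m crank '{"gripper":[1,1,1,1,0],"yaw":[0,0,0,0,0],"xyz":[[-0.05,0,0.6],[0,0,0.3],[0,0,0],[0,0,0],[0,0,0]]}'
python3 -m crank '{"gripper":[-0.3,-0.6,-1,-1,-1],"yaw":[0,0,0,0,0],"xyz":[[0,0,0],[0,0,0],[0,0,0],[0,0,0],[0,0,0]]}'
python3 -m crank '{"gripper":[-1,-1,-1,-1],"yaw":[0,0,0,0],"xyz":[[0,0,0],[0,0,0],[0,0,0],[0,0,0]]}'
```

```text
time: 37.28
tcp_pos: [0.5895, 0.1356, 0.0729]
tool_rot: [3.142, 0.003, 0.0]
contact_force: [-0.0, -1.5, 0.1]
finger_gap: 0.0756
time: 37.7
tcp_pos: [0.5897, 0.1356, 0.073]
tool_rot: [-3.141, -0.003, -0.001]
contact_force: [0.2, 0.8, 1.1]
finger_gap: 0.0257
time: 38.03
tcp_pos: [0.5897, 0.1357, 0.073]
tool_rot: [-3.141, -0.003, -0.001]
contact_force: [0.6, 0.3, 2.2]
finger_gap: 0.0258
```

```bash
python3 -m crank '{"gripper":[-1,-1,-1,-1,-1],"yaw":[0,0,0,0,0],"xyz":[[0,0,-1],[0,0,-3],[0,0,-4],[0,0,-4],[0,0,-4]]}'
python3 -m crank '{"gripper":[-1,-1,-1,-1,-1],"yaw":[0,0,0,0,0],"xyz":[[-0.5,1.5,0],[-1,3,0],[-1.2,3.5,0],[-1.2,3.5,0],[-1.2,3.5,0]]}'
python3 -m crank '{"gripper":[-1,-1,-1,-1,-1],"yaw":[0,0,0,0,0],"xyz":[[-1.2,3.5,0],[-1.2,3.5,0],[-1.2,3.5,0],[-1.2,3.5,0],[-1.2,3.5,0]]}'
python3 -m crank '{"gripper":[-1,-1,-1,-1,-1],"yaw":[0,0,0,0,0],"xyz":[[-1.2,3.5,0],[-1.2,3.5,0],[-1.2,3.5,0],[-0.8,3,0],[-0.3,1,0]]}'
python3 -m crank '{"gripper":[-1,-1,-1],"yaw":[0,0,0],"xyz":[[0,0,0],[0,0,0],[0,0,0]]}'
```

```text
time: 38.45
tcp_pos: [0.5883, 0.1353, 0.2346]
tool_rot: [3.141, 0.004, -0.003]
contact_force: [0.5, 0.1, -0.6]
finger_gap: 0.0255
time: 38.87
tcp_pos: [0.5372, -0.0159, 0.2331]
tool_rot: [3.141, 0.004, -0.001]
contact_force: [0.5, -0.4, -1.3]
finger_gap: 0.0253
time: 39.28
tcp_pos: [0.4775, -0.1911, 0.2332]
tool_rot: [3.141, 0.003, -0.001]
contact_force: [0.7, -0.7, -1.1]
finger_gap: 0.0257
time: 39.7
tcp_pos: [0.4286, -0.3408, 0.2327]
tool_rot: [3.138, -0.01, -0.004]
contact_force: [-0.9, -1.5, -1.0]
finger_gap: 0.0258
time: 39.95
tcp_pos: [0.4331, -0.3324, 0.233]
tool_rot: [-3.14, -0.008, -0.001]
contact_force: [0.9, 0.6, -0.3]
finger_gap: 0.0257
```

```bash
python3 -m crank '{"gripper":[-1,-1,-1,-1,-1],"yaw":[0,0,0,0,0],"xyz":[[-0.6,1.9,1],[0,0,2],[0,0,2.5],[0,0,2],[0,0,1.5]]}'
python3 -m crank '{"gripper":[-1,-1,-1,-1],"yaw":[0,0,0,0],"xyz":[[0,0,0],[0,0,0],[0,0,0],[0,0,0]]}'
python3 - <<'E'
from h import *
from bench import imaging,telemetry
print(telemetry.observe()['tcp_pos'])
c=imaging.get_calibration('wrist'); print(proj(c,[.427,-.353,.056]))
cv2.imwrite('pics/w18.png',imaging.snapshot('wrist')[:,:,::-1])
crop(imaging.snapshot('side')[:,:,::-1],240,290,400,400,5,'pics/side18.png')
crop(imaging.snapshot('top')[:,:,::-1],400,150,540,270,5,'pics/top18.png')
E
```

```text
time: 40.37
tcp_pos: [0.4269, -0.3509, 0.1415]
tool_rot: [-3.139, -0.009, 0.001]
contact_force: [-0.6, 0.5, -1.8]
finger_gap: 0.0253
time: 40.7
tcp_pos: [0.4275, -0.3535, 0.1442]
tool_rot: [3.14, 0.005, 0.004]
contact_force: [-0.8, -0.7, -1.0]
finger_gap: 0.0254
[ 0.42751666 -0.35351953  0.14415695]
[314.67374417 201.16209221]
```

View pics/w18.png

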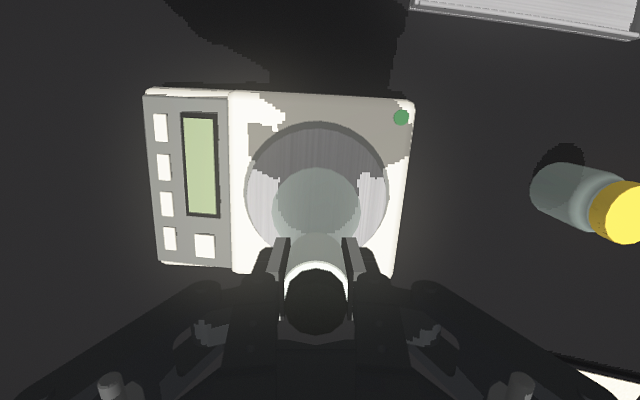

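View pics/side18.png

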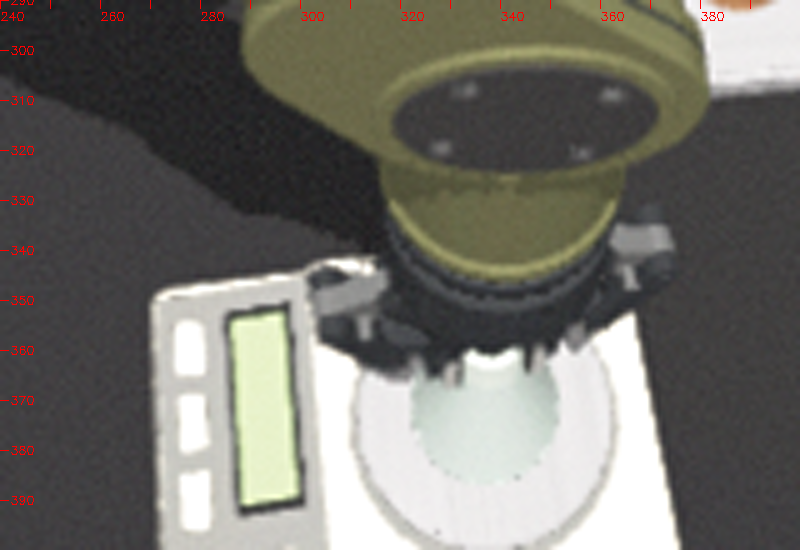

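View pics/top18.png

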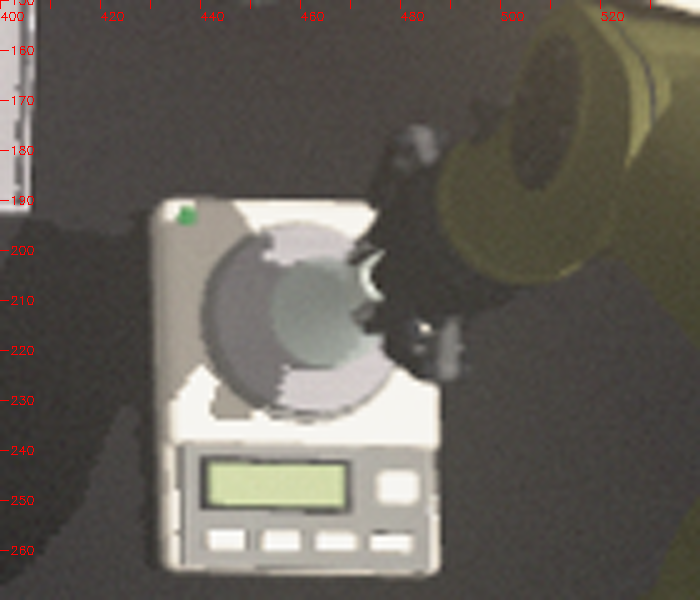

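```bash
python3 -m crank '{"gripper":[-1,-1,-1,-1],"yaw":[0,0,0,0],"xyz":[[0,0,0.6],[0,0,0.4],[0,0,0],[0,0,0]]}'
python3 -m crank '{"gripper":[-1,-1,-1],"yaw":[0,0,0],"xyz":[[0,0,0.2],[0,0,0],[0,0,0]]}'
```

```text
time: 41.18
tcp_pos: [0.426, -0.3536, 0.1324]
tool_rot: [-3.141, -0.003, 0.001]
contact_force: [0.6, 0.2, -1.8]
finger_gap: 0.0252
time: 41.43
tcp_pos: [0.4263, -0.3537, 0.1307]
tool_rot: [-3.142, -0.003, 0.0]
contact_force: [-0.5, 1.7, -1.1]
finger_gap: 0.0256
```

```bash
python3 -m crank '{"gripper":[-1,-1,-1],"yaw":[0,0,0],"xyz":[[0.05,0,0.2],[0,0,0],[0,0,0]]}'
python3 -m crank '{"gripper":[-1,-1,-1],"yaw":[0,0,0],"xyz":[[0,0,0.1],[0,0,0],[0,0,0]]}'
python3 -m crank '{"gripper":[-1,-1,-1],"yaw":[0,0,0],"xyz":[[0,0,0.1],[0,0,0],[0,0,0]]}'
```

```text
time: 41.68
tcp_pos: [0.4268, -0.3537, 0.1287]
tool_rot: [-3.142, -0.003, 0.0]
contact_force: [-0.2, 0.6, -0.7]
finger_gap: 0.0256
time: 41.93
tcp_pos: [0.4268, -0.3537, 0.1278]
tool_rot: [3.142, 0.003, -0.0]
contact_force: [0.3, -0.5, -1.2]
finger_gap: 0.0257
time: 42.18
tcp_pos: [0.427, -0.3538, 0.127]
tool_rot: [3.141, 0.003, 0.001]
contact_force: [0.5, -0.8, 0.5]
finger_gap: 0.0258
```

```bash
python3 -m crank '{"gripper":[-1,-1,-1],"yaw":[0,0,0],"xyz":[[0,0,0.1],[0,0,0],[0,0,0]]}'
python3 -m crank '{"gripper":[-0.3,-0.2,0,0.5,1],"yaw":[0,0,0,0,0],"xyz":[[0,0,0],[0,0,0],[0,0,0],[0,0,0],[0,0,0]]}'
python3 -m crank '{"gripper":[1,1,1,1,1],"yaw":[0,0,0,0,0],"xyz":[[0,0,0],[0,0,0],[0,0,-1],[0,0,-2],[0,0,-3]]}'
python3 -m crank '{"gripper":[1,1,1,1,1],"yaw":[0,0,0,0,0],"xyz":[[0,0,-3],[0,0,-3],[0,0,-2],[2,-3,0],[2,-3,0]]}'
python3 -m crank '{"gripper":[1,1,1,1,1],"yaw":[0,0,0,0,0],"xyz":[[2,-3,0],[2,-3,0],[1,-3,0],[1,-3,0],[0,0,0]]}'
python3 - <<'E'
from h import *
from bench import imaging,telemetry
t=imaging.snapshot('top')[:,:,::-1];s=imaging.snapshot('side')[:,:,::-1]
cv2.imwrite('pics/t19.png',t);cv2.imwrite('pics/s19.png',s)
crop(t,410,175,520,275,7,'pics/t19b.png');crop(s,265,310,375,400,7,'pics/s19b.png');crop(t,180,160,260,250,7,'pics/t19s.png');crop(s,250,100,340,190,7,'pics/s19s.png')
E
```

```text
time: 42.43
tcp_pos: [0.4272, -0.3538, 0.1269]
tool_rot: [3.141, 0.003, 0.001]
contact_force: [-1.1, 1.2, 8.9]
finger_gap: 0.0258
time: 42.85
tcp_pos: [0.4267, -0.3537, 0.1256]
tool_rot: [-3.141, -0.003, 0.0]
contact_force: [-0.1, -0.1, -0.5]
finger_gap: 0.0653
time: 43.27
tcp_pos: [0.4253, -0.3528, 0.1851]
tool_rot: [-3.139, -0.004, 0.006]
contact_force: [0.3, -1.0, -0.8]
finger_gap: 0.0859
time: 43.68
tcp_pos: [0.4666, -0.2959, 0.2681]
tool_rot: [3.138, -0.008, 0.005]
contact_force: [0.5, 0.6, -1.4]
finger_gap: 0.0853
time: 44.1
tcp_pos: [0.5293, -0.1644, 0.2673]
tool_rot: [-3.136, -0.021, -0.006]
contact_force: [0.1, 0.6, 0.3]
finger_gap: 0.0855
```

View pics/t19b.png

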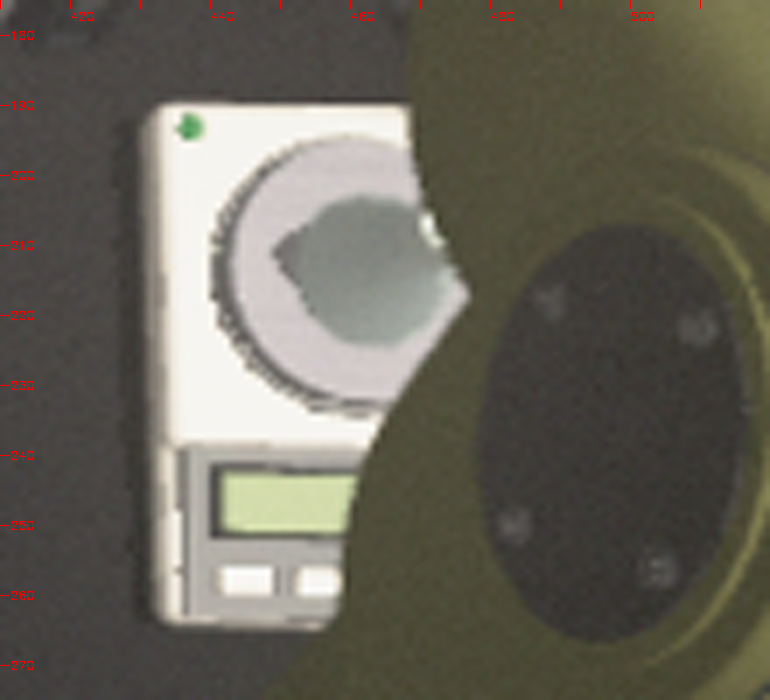

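View pics/s19b.png

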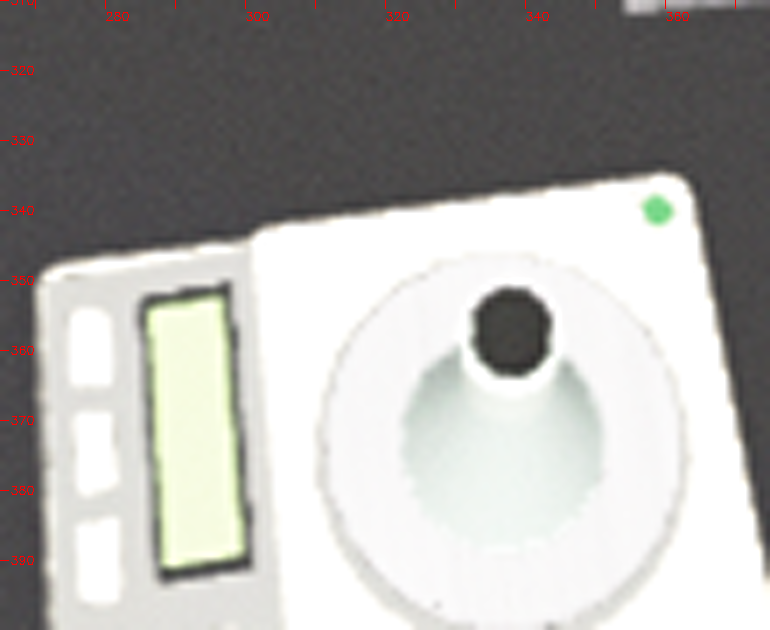

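View pics/t19s.png

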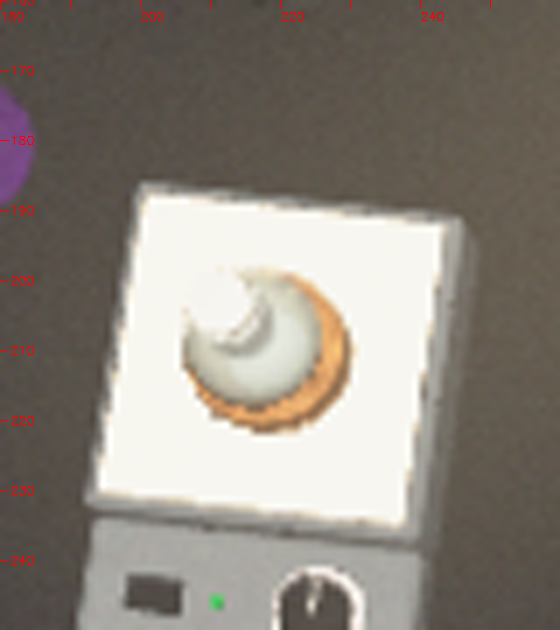

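View pics/s19.png

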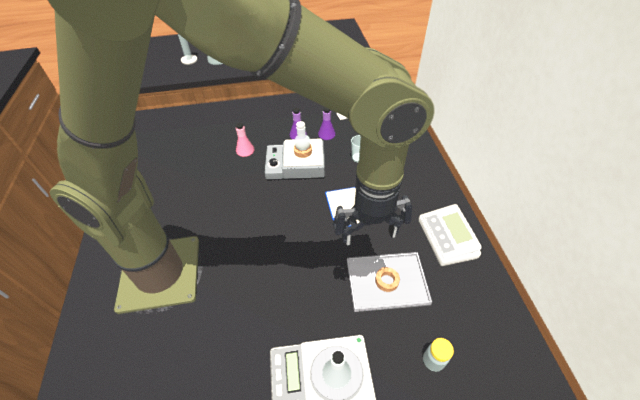

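View pics/s19s.png

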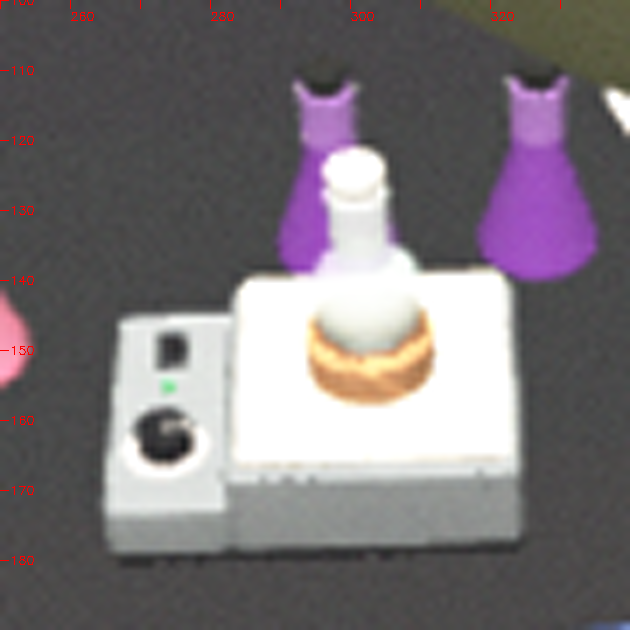

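Run:
```python
from h import *
from bench import imaging
np.set_printoptions(precision=4,suppress=True)
T=imaging.get_calibration('top');S=imaging.get_calibration('side')
g=lambda x,y,x0,y0:(x0+x/7-.4,y0+y/7-.4)
print('stop',onz(S,*g(354,172,250,100),.185),onz(T,*g(220,305,180,160),.185))
print('ball',onz(S,*g(366,296,250,100),.108),onz(T,*g(253,338,180,160),.108))
print('con bung',onz(S,*g(511,332,265,310),.173),'base',onz(S,*g(503,448,265,310),.056),onz(T,*g(370,270,410,175),.056))
```

```text
stop [0.4491 0.34   0.185 ] [0.4502 0.3406 0.185 ]
ball [0.4512 0.3459 0.108 ] [0.4532 0.3446 0.108 ]
con bung [ 0.4257 -0.3552  0.173 ] base [ 0.4261 -0.3551  0.056 ] [ 0.4279 -0.3559  0.056 ]
```

```bash
python3 -m crank '{"gripper":[1,1,1,1,1],"yaw":[0,0,0,0,0],"xyz":[[0,0,-1],[0,0,0],[0,0,0],[0,0,0],[0,0,0]]}'
python3 -c "
from bench import robot
print(robot.finish_job())"
```

```text
time: 44.62
tcp_pos: [0.5261, -0.1744, 0.2758]
tool_rot: [3.141, 0.0, -0.0]
contact_force: [0.0, 0.3, 0.1]
finger_gap: 0.0854
the job is handed in; nothing more can be done
None
```

The swap is done and handed in at about 44.6 s of the 128 s limit. `finish_job` returned no verdict.

I moved the conical flask to the bench pad and the tray's ring (ring_b) to the stirrer plate. The round flask then went into that ring, the balance's ring (ring_a) to the tray, and the conical flask from the pad to the bare pan.

My last checks:
- **Round flask:** seated in ring_b. The contact height was 0.1376 m against a predicted 0.1374 m. It sits within about 2–3 mm of the plate centre and leans about 4–5° (limit 11°).
- **Conical flask:** upright on the bare pan, about 2–3 mm from its centre.
- **Ring_a:** lies flat near the middle of the tray.
- **Jar and beaker:** I did not re-measure their positions; the last picture shows the jar in place and the beaker partly hidden by the arm, and the gripper never went near either.

**Disagreements:** the wrist camera read about 3 mm toward +y of the fixed cameras. The top and side cameras differed from each other by up to about 6 mm. I went mainly by the two fixed cameras and the tool positions at contact.

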